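# Sort tested dryer selector modules and press their knobs home

### The job

These three dryer selector modules on the sloping rack have been tested. Lay the two with a round tag in the two pockets of the nest with the round mark and the one with a triangular tag in the nest with the triangular mark, flat on the pocket floors, set down and not dropped. Push the knob of each passed (round tag) module on until you feel it come up solid against its stop, without forcing it, and leave the other things on the counter where they are.

Things in the scene. Friction and masses are not known exactly. Their poses are not given: they have to be found in the camera images.
- rack: fixed aluminium rack, 290 (y) x 110 mm (x). Its deck rises at 25 degrees (0.436 rad) along the rack's x, from 20 to 71 mm above the counter, with a 10 mm lip at the low edge (robot side) and 4 mm ribs beside each bay. The modules lie on it 90 mm apart in y, their x up the slope, knob at the low end. Origin: on the counter under the middle of the deck, z up.
- pass_nest: grey plastic nest block fixed to the counter, 112 (x) x 172 (y) x 16 mm, with two pockets side by side, 86 mm apart in y, and a flat dark tab on its -x side with a round pale mark: the pass nest. It may stand left or right of the rack. Origin: centre of its underside.
- pass_nest_hole0 (a point): pass nest, pocket at +y of the block: centre of the pocket's mouth, 16 mm above the table; pocket 87 mm long (its x) x 55 mm wide (its y) x 11 mm deep, flat floor 5 mm above the table, chamfered rim 3 mm; z up. A module goes in housing down, its length along x, either way round.
- pass_nest_hole1 (a point): pass nest, pocket at -y of the block: centre of the pocket's mouth, 16 mm above the table; pocket 87 mm long (its x) x 55 mm wide (its y) x 11 mm deep, flat floor 5 mm above the table, chamfered rim 3 mm; z up. A module goes in housing down, its length along x, either way round.
- reject_nest: grey plastic nest block fixed to the counter, 112 (x) x 84 (y) x 16 mm, with one pocket and a flat dark tab on its -x side with a triangular pale mark: the reject nest, on the other side of the rack from the pass nest. Origin: centre of its underside.
- reject_nest_hole0 (a point): reject nest, its only pocket: centre of the pocket's mouth, 16 mm above the table; pocket 87 mm long (its x) x 55 mm wide (its y) x 11 mm deep, flat floor 5 mm above the table, chamfered rim 3 mm; z up. A module goes in housing down, its length along x, either way round.
- selector_1: black selector module, 0.24 kg: housing 78 (its x) x 46 (y) x 32 mm under a bezel plate 92 x 46 x 4 mm, 36 mm high in all; the long sides are flat and flush, 46 mm apart: grip these. Origin: centre of the underside, z up out of the bezel. Steel push-on knob at x = -20 mm; at about x = +22 mm a pale paper tag, round, 36 mm (passed).
- selector_2: black selector module, 0.24 kg: housing 78 (its x) x 46 (y) x 32 mm under a bezel plate 92 x 46 x 4 mm, 36 mm high in all; the long sides are flat and flush, 46 mm apart: grip these. Origin: centre of the underside, z up out of the bezel. Steel push-on knob at x = -20 mm; at about x = +22 mm a pale paper tag, round, 36 mm (passed).
- selector_3: black selector module, 0.24 kg: housing 78 (its x) x 46 (y) x 32 mm under a bezel plate 92 x 46 x 4 mm, 36 mm high in all; the long sides are flat and flush, 46 mm apart: grip these. Origin: centre of the underside, z up out of the bezel. Steel push-on knob at x = -20 mm; at about x = +22 mm a pale paper tag, triangular, 38 mm a side (rejected).
- knob_1: push-on knob of selector_1, 29 mm skirt, 21 mm flat top, 18 mm tall; origin: centre of the flat top, z outward. Starts 5 to 9 mm short of home. Slides on with a steady 6 N drag, stays where left, stops dead when home; home leaves a gap of 1 to 4 mm over the bezel, different on each module, so only the rise in force tells (12 N is enough). Over 40 N breaks it.
- knob_2: push-on knob of selector_2, 29 mm skirt, 21 mm flat top, 18 mm tall; origin: centre of the flat top, z outward. Starts 5 to 9 mm short of home. Slides on with a steady 6 N drag, stays where left, stops dead when home; home leaves a gap of 1 to 4 mm over the bezel, different on each module, so only the rise in force tells (12 N is enough). Over 40 N breaks it.
- knob_3: push-on knob of selector_3, like the others (29 mm skirt, 18 mm tall, origin at the centre of its top); need not be pressed. Over 40 N breaks it.
- screwdriver: bystander: screwdriver, 190 mm long, lying between the robot and the rack; origin at its middle, underneath
- parts_tin: bystander: round steel tin, 60 mm across, 45 mm high; origin under its centre
- multimeter: bystander: black hand meter, 140 x 72 mm, about 40 mm high, lying face up; origin under its centre
- coin_roll: bystander: paper roll of coins standing upright, 25 mm across, 56 mm high; origin under its centre
- mug: bystander: white mug, 80 mm across, 90 mm high; origin under its centre
- soap_bottle: bystander: grey bottle, 76 mm across, 210 mm high; origin under its centre
Mind the look-alikes: they are no part of the job. Leave any yellow look-alike of the selector_2 alone.

How it is judged:
On the way, in this order (a step that is already met when the one before it is completed fails the run):
1. the knob of one round-tag module is home and pressed against its stop with more than 8 N (((z of knob_1 in the frame of selector_1 below 0.0562 m and contact force between knob_1 and anything else above 8 N) or (z of knob_2 in the frame of selector_2 below 0.0587 m and contact force between knob_2 and anything else above 8 N))).
2. the knob of the other round-tag module too: both home, one of them pressed with more than 8 N (z of knob_1 in the frame of selector_1 below 0.0562 m and z of knob_2 in the frame of selector_2 below 0.0587 m and contact force between any of knob_1, knob_2 and anything else above 8 N).
At the end, for the whole second after the job is handed in: Round-tag modules in the pass nest pockets, triangular-tag module in the reject pocket: within 6 mm of centre, 2.5 mm of the floor, 0.1 rad tilt, lengthwise within 0.2 rad (either way round). Knobs of both round-tag modules within 1.2 mm of their stops. All let go, at rest (((x of selector_1 in the frame of pass_nest_hole0 between -0.006 and 0.006 m and y of selector_1 in the frame of pass_nest_hole0 between -0.006 and 0.006 m and z of selector_1 in the frame of pass_nest_hole0 below -0.0085 m and angle between the x axis of selector_1 and the x axis of pass_nest_hole0, either way round below 0.2 rad and angle between selector_1's own z axis and vertical below 0.1 rad) or (x of selector_1 in the frame of pass_nest_hole1 between -0.006 and 0.006 m and y of selector_1 in the frame of pass_nest_hole1 between -0.006 and 0.006 m and z of selector_1 in the frame of pass_nest_hole1 below -0.0085 m and angle between the x axis of selector_1 and the x axis of pass_nest_hole1, either way round below 0.2 rad and angle between selector_1's own z axis and vertical below 0.1 rad)) and ((x of selector_2 in the frame of pass_nest_hole0 between -0.006 and 0.006 m and y of selector_2 in the frame of pass_nest_hole0 between -0.006 and 0.006 m and z of selector_2 in the frame of pass_nest_hole0 below -0.0085 m and angle between the x axis of selector_2 and the x axis of pass_nest_hole0, either way round below 0.2 rad and angle between selector_2's own z axis and vertical below 0.1 rad) or (x of selector_2 in the frame of pass_nest_hole1 between -0.006 and 0.006 m and y of selector_2 in the frame of pass_nest_hole1 between -0.006 and 0.006 m and z of selector_2 in the frame of pass_nest_hole1 below -0.0085 m and angle between the x axis of selector_2 and the x axis of pass_nest_hole1, either way round below 0.2 rad and angle between selector_2's own z axis and vertical below 0.1 rad)) and x of selector_3 in the frame of reject_nest_hole0 between -0.006 and 0.006 m and y of selector_3 in the frame of reject_nest_hole0 between -0.006 and 0.006 m and z of selector_3 in the frame of reject_nest_hole0 below -0.0085 m and angle between the x axis of selector_3 and the x axis of reject_nest_hole0, either way round below 0.2 rad and angle between selector_3's own z axis and vertical below 0.1 rad and z of knob_1 in the frame of selector_1 below 0.0562 m and z of knob_2 in the frame of selector_2 below 0.0587 m and linear speed of each of selector_1, selector_2, selector_3 below 0.02 m/s and contact force between the fingers and selector_1 below 0.1 N and contact force between the fingers and selector_2 below 0.1 N and contact force between the fingers and selector_3 below 0.1 N); the robot touches nothing.
It fails at once if more than 40 N on a knob (contact force between any of knob_1, knob_2, knob_3 and anything else above 40 N).
It fails at once if a module dropped: falling freely, out of the fingers, faster than 0.7 m/s (a drop of more than about 25 mm) ((linear speed of selector_1 above 0.7 m/s and contact force between selector_1 and the arm below 0.2 N) or (linear speed of selector_2 above 0.7 m/s and contact force between selector_2 and the arm below 0.2 N) or (linear speed of selector_3 above 0.7 m/s and contact force between selector_3 and the arm below 0.2 N)).
It fails at once if a bystander moved by more than 25 mm (distance of any of screwdriver, parts_tin, multimeter, coin_roll, mug, soap_bottle from where it was at the start of the episode above 0.025 m).
It also fails if it takes over 72 s, if anything falls off the work surface, if the arm or the gripper's body presses on something with over 40 N, if the wrist force passes 120 N, or if a joint passes its speed limit or range.

### The arm

A 6-joint arm with a two-finger parallel gripper is mounted at the origin on the work surface. World frame = base frame: x ahead of the robot, y to its left, z up, the work surface at z = 0. Lengths are in m, angles in rad, forces in N, time in s.
With the tool pointing down it reaches from about 0.35 to 0.975 m from the base axis. Payload 4.9 kg.
Tool frame: the origin (TCP) lies on the mounting face of the last link; the fingertips stand 173 mm ahead of it and the grasp point (between the pads) lies 155 mm ahead of it; z points along the fingers, y is the direction in which the jaws open and shut (so a half turn about z gives the same grasp; the last joint's range is limited). The gripper opens to 85 mm and grips with 20 to 120 N. Pads are 22 mm wide; open, the fingers measure 114 mm over their backs; the gripper's body (76 mm by 85 mm) begins 54 mm behind the grasp point. The pads swing forward as they close: fully open they stand 13 mm farther back than shut.
Start: joints at [1.005, 0.053, 1.613, -0, 1.476, -0.119], TCP at [0.27, 0.564, 0.405] pointing down, gripper open.
Joint ranges: [-3.01, 3.01], [-1.01, 2.22], [0.06, 2.58], [-1.02, 4.17], [0.09, 2.62], [-3.14, 3.14]. Speed limits (rad/s): [2.57, 2.57, 3.14, 3.14, 3.14, 3.14].

### API

Orientations are given as a unit quaternion [w, x, y, z].
In Python, from plant import manip gives the robot as it stands.
- The arm moves only by the tool play_rows, never from a script. Its argument "increments" is a list of rows, each an object with "offset": the shift along the tool's x, y, z in mm, a list of three; "twist": the turn about the tool's z in rad; "grip": the opening, from 0 (shut) to 1 (fully open). In form: [{"offset": [dx, dy, dz], "twist": twist, "grip": grip}, ...]. A call has 1 to 5 rows; each row is the pose to reach, as a shift and turn from the pose commanded when the call began, along the tool's axes at that moment; what a row does not reach only later rows make up. A row lasts 1/12 s, in which the tool goes at most 41.7 mm and 7.16 degrees, less where a joint would pass 70% of its speed; a pose out of reach is approached as far as the arm can. A call with a gripper value outside its range is refused whole. The fingers move at their own pace and stop on an object; the grip force is fixed at half the most. Time passes only in rows, so rows that repeat a pose let the fingers close. It gives the time, the measured TCP pose, the force and the opening at its end, in the units of the state.
- manip.state(): the state, without advancing time (a new reading comes with each control period).
- manip.grab_frame(name): name is "scene" or "side" or "wrist"; returns the picture (480x640x3 uint8, blue, green, red); there is no depth.
- manip.get_calibration(name): a dict with "fx", "fy", "cx", "cy" (pixels), "T" (4x4, takes a point from camera to world coordinates). Camera axes: x right, y down, z forward; pixel columns grow to the right and rows downward; lengths in m; the calibration is good to about 2 mm. A picture is of the moment at which its call begins: read the wrist's pose just before it. get_calibration takes no time and is no camera call; for the wrist camera it gives the pose at the moment of the call.
- manip.job_done(): hands the job in, once; it reports no verdict.
Trained networks look in the newest picture that a camera, given by its name, has taken for a name from the list of things; names that differ only in an ending like _2 or _b are one class to them, and where a whole thing is asked for, a point or a joint stands for the part that bears it (a point fixed in the world has none). Each returns a list of dicts, best first, with "p" (0 to 1); they miss things now and then, are a little off and sometimes report something else, mostly with a low value. They report only what shows in the picture. A call takes as long as a camera call. They do not tell look-alikes from the thing itself.
- manip.boxes_of(query, camera): "xyz" ([x, y, z] in m, in the coordinates of the camera as it stood for that picture, good to about 4 mm: the middle of the surface that is visible of it).
- manip.tip_of(query, camera): "xyz" ([x, y, z] in m, in the coordinates of the camera as it stood for that picture, good to about 4 mm: a listed point, or the origin of a listed thing).
The state is a dict: "time": time; "joint_pos": joint angles; "joint_vel": joint speeds; "joint_efforts": joint torques, N m; "tool_pos": TCP position; "tool_rot": TCP orientation; "contact_force": force on the tool from outside, world axes, zero at the start; "ft_torque": the same for the moment, N m; "gripper_width": opening from 0.0 (shut) to 1.0 (fully open).
Only numpy, scipy, OpenCV 4.12 (cv2) and the standard library are available. Lean on these libraries where they do the work, as an engineer would, in place of code of your own. Each camera call takes 0.05 s, during which the arm holds its last target. There are 200 camera calls.

## Working session

There is one attempt and no reset: what is moved stays moved. The work goes in short steps, Python scripts to look and compute and a tool call to move; the robot and the scene stay as the last step left them, time stands still between calls to the robot, and variables do not carry over. Pictures are saved under pics/ and viewed, about 8 in all and at most 12, crops included, and the job is handed in when it is done.

Besides the shell and the picture viewer there is one more tool, called as name([rows], argument=value, ...), one row to a line, values as JSON. play_rows: Moves the arm, as the interface text tells. Its arguments: {"type":"object","properties":{"increments":{"type":"array"}},"required":["increments"]}

```bash
mkdir -p pics; ls
cat > h.py <<'E'
import numpy as np, cv2
from plant import manip as m
from scipy.spatial.transform import Rotation as R
def w(p,T): return (T@np.r_[p,1])[:3]
def q2R(q): return R.from_quat([q[1],q[2],q[3],q[0]]).as_matrix()
E
python3 - <<'E'
from h import *
np.set_printoptions(precision=4,suppress=True)
s=m.state(); print(s)
for c in ["scene","side"]:
    im=m.grab_frame(c); cv2.imwrite(f"pics/{c}0.png",im)
    k=m.get_calibration(c); T=np.array(k["T"]); print(c,k["fx"],T)
    for q in ["rack","pass_nest","pass_nest_hole0","pass_nest_hole1","reject_nest_hole0","selector_1","knob_1","screwdriver","parts_tin","multimeter","coin_roll","mug","soap_bottle"]:
        for d in m.tip_of(q,c)[:5]:
            print(q,round(d["p"],2),w(d["xyz"],T))
a=cv2.imread("pics/scene0.png")
print(m.state()["time"])
E
```

```text
pics
{'time': 0.0, 'joint_pos': array([ 1.005 ,  0.0534,  1.6143,  0.    ,  1.476 , -0.119 ]), 'joint_vel': array([-0.0004,  0.0001, -0.0008,  0.0007, -0.0013,  0.0005]), 'joint_efforts': array([ -0.0003, -39.3692, -37.0171,  -0.0002,   0.0073,  -0.    ]), 'tool_pos': array([0.2699, 0.5634, 0.4034]), 'tool_rot': array([-0.0004,  0.2215,  0.9751, -0.001 ]), 'contact_force': array([-0.1624, -0.129 ,  0.2039]), 'ft_torque': array([-0.0122,  0.0093, -0.023 ]), 'gripper_width': 0.9997986179376855}
scene 534.2100640716037 [[-0.5056  0.5942 -0.6255  1.2629]
 [ 0.8627  0.3435 -0.3711  0.567 ]
 [-0.0057 -0.7272 -0.6864  0.9142]
 [ 0.      0.      0.      1.    ]]
rack 0.92 [0.6175 0.0053 0.003 ]
rack 0.62 [ 0.5861 -0.0811  0.0365]
rack 0.57 [ 0.5461 -0.0734  0.0896]
pass_nest 0.72 [ 0.4536  0.3161 -0.001 ]
pass_nest 0.6 [0.4621 0.3583 0.0187]
pass_nest_hole0 0.84 [0.4453 0.2734 0.0211]
pass_nest_hole0 0.62 [0.4611 0.3585 0.0157]
pass_nest_hole1 0.84 [0.4453 0.2734 0.0211]
pass_nest_hole1 0.62 [0.4611 0.3585 0.0157]
reject_nest_hole0 0.91 [ 0.4625 -0.298   0.0175]
selector_1 0.91 [0.5805 0.452
[... 1224 characters left out ...]
0.85 [ 0.4673 -0.2969  0.018 ]
selector_1 0.78 [ 0.3515 -0.1314  0.0216]
selector_1 0.76 [0.5845 0.4606 0.0219]
selector_1 0.72 [0.2718 0.2073 0.0214]
selector_1 0.66 [ 0.587  -0.0792  0.0372]
selector_1 0.55 [0.6084 0.014  0.0374]
knob_1 0.6 [ 0.3434 -0.2035  0.0248]
knob_1 0.52 [ 0.5478 -0.0686  0.0805]
knob_1 0.49 [0.3823 0.1368 0.0002]
knob_1 0.48 [0.5778 0.1022 0.0854]
knob_1 0.42 [0.5633 0.0181 0.0867]
screwdriver 0.77 [ 0.4104 -0.0208 -0.0029]
parts_tin 0.72 [ 0.7122  0.3229 -0.0012]
multimeter 0.66 [ 0.7111 -0.327  -0.0032]
coin_roll 0.72 [ 0.3836  0.1355 -0.0006]
mug 0.72 [ 0.7727  0.1092 -0.0029]
soap_bottle 0.83 [ 0.4908  0.6151 -0.0003]
soap_bottle 0.52 [0.6023 0.0112 0.0382]
1.4
```

View pics/scene0.png

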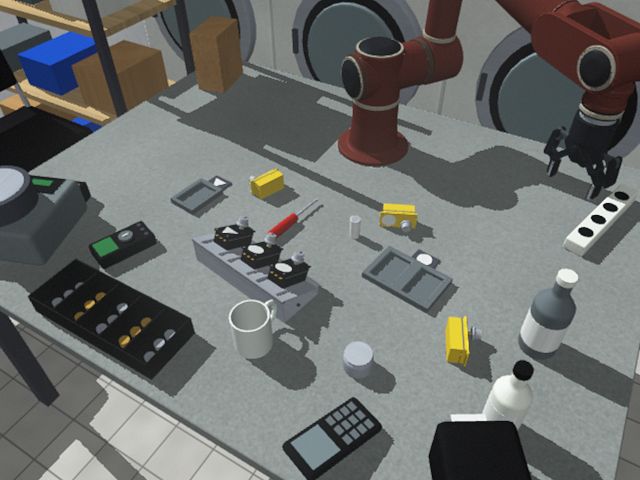

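View pics/side0.png

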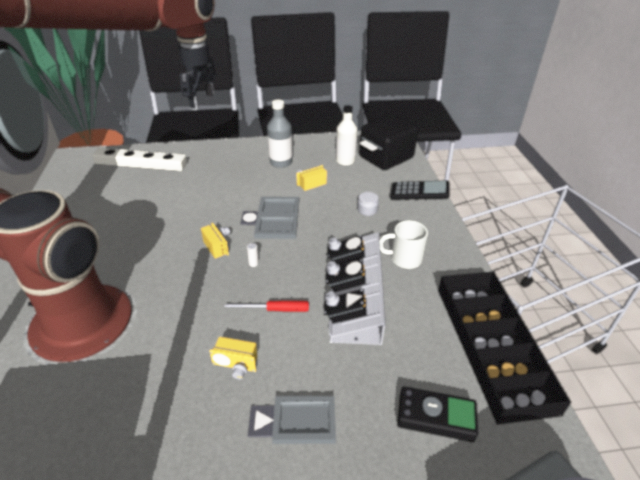

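The scene shows the rack in the middle at about (255,265). The modules at y≈0.10 and 0.01 have round tags and the one at y≈-0.08 has a triangle. The pass nest is on the +y side at (405,278), and the reject nest is on the -y side. The yellow boxes are look-alikes. I'll go over the pass nest first for a close look.

play_rows([
  {"offset": [-140, -75, 0], "twist": 0, "grip": 1},
  {"offset": [-140, -75, 0], "twist": 0, "grip": 1},
  {"offset": [-140, -75, 0], "twist": 0, "grip": 1},
  {"offset": [-140, -75, 0], "twist": 0, "grip": 1},
  {"offset": [-140, -75, 0], "twist": 0, "grip": 1},
])

```text
time: 1.82
tool_pos: [0.3666, 0.4319, 0.4048]
tool_rot: [0.001, 0.224, 0.975, -0.001]
contact_force: [-0.5, 0.6, 0.4]
gripper_width: 1.0
```

play_rows([
  {"offset": [-130, -75, 0], "twist": -0.3, "grip": 1},
  {"offset": [-130, -75, 0], "twist": -0.3, "grip": 1},
  {"offset": [-130, -75, 0], "twist": -0.3, "grip": 1},
  {"offset": [-130, -75, 0], "twist": -0.3, "grip": 1},
  {"offset": [-130, -75, 0], "twist": -0.3, "grip": 1},
])

```text
time: 2.23
tool_pos: [0.451, 0.3083, 0.4049]
tool_rot: [0.001, 0.076, 0.997, -0.001]
contact_force: [-1.0, -0.2, -0.3]
gripper_width: 0.996
```

```bash
cat >> h.py <<'E'
np.set_printoptions(precision=4,suppress=True)
def look(name,qs,n=3):
    k=m.get_calibration("wrist"); T=np.array(k["T"]); im=m.grab_frame("wrist"); cv2.imwrite(f"pics/{name}.png",im)
    for q in qs:
        for d in m.tip_of(q,"wrist")[:n]: print(q,round(d["p"],2),w(d["xyz"],T))
    return im,k,T
def onplane(u,v,k,T,z):  # pixel -> world at height z
    d=T[:3,:3]@np.array([(u-k["cx"])/k["fx"],(v-k["cy"])/k["fy"],1]); c=T[:3,3]
    return c+d*(z-c[2])/d[2]
def go(x,y,z,yaw): # TCP target, tool y pointing to world angle yaw+90
    s=m.state(); Rt=q2R(s["tool_rot"]); d=Rt.T@(np.array([x,y,z])-s["tool_pos"])*1000
    a=np.arctan2(Rt[1,1],Rt[0,1])-np.pi/2; tw=-(yaw-a)
    print("pos",s["tool_pos"],"yaw",round(a,4),"F",s["contact_force"],"t",s["time"]); print("offset",d.round(1),"twist",round(tw,4))
E
python3 - <<'E'
from h import *
im,k,T=look("nest",["pass_nest_hole0","pass_nest"])
print(T,k["fx"]); go(.61,.055,.40,-.13)
E
```

```text
pass_nest_hole0 0.76 [0.4504 0.27   0.0179]
pass_nest_hole0 0.58 [0.4623 0.3566 0.0145]
pass_nest_hole0 0.18 [0.6059 0.0115 0.043 ]
pass_nest 0.77 [0.4568 0.3131 0.0008]
[[ 0.1522  0.943   0.2959  0.3757]
 [ 0.9884 -0.1448 -0.0466  0.3201]
 [-0.0011  0.2996 -0.9541  0.375 ]
 [ 0.      0.      0.      1.    ]] 428.214013961096
pos [0.4486 0.3119 0.4047] yaw -0.1474 F [ 0.1756 -0.0071  0.2928] t 2.3833
offset [-197.3 -230.4    4.5] twist -0.0174
```

View pics/nest.png

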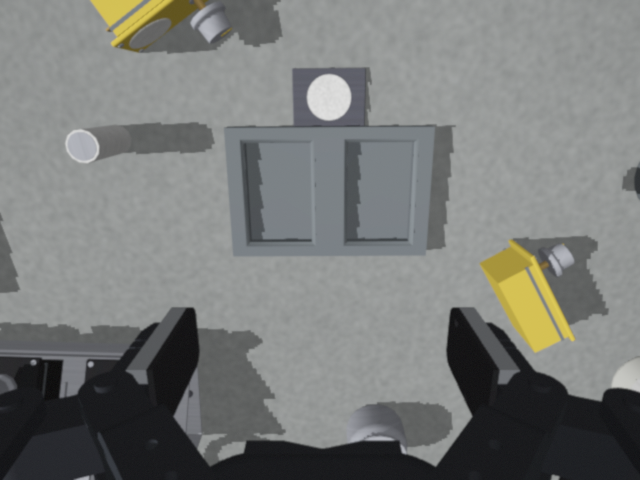

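Nest corners at pixels (226,127), (434,126), (427,255) and (235,255). Next I'll go over the rack.

play_rows([
  {"offset": [-97, -138, 0], "twist": 0, "grip": 1},
  {"offset": [-97, -138, 0], "twist": 0, "grip": 1},
  {"offset": [-97, -138, 0], "twist": 0, "grip": 1},
  {"offset": [-97, -138, 0], "twist": 0, "grip": 1},
  {"offset": [-97, -138, 0], "twist": 0, "grip": 1},
])

```text
time: 2.8
tool_pos: [0.5262, 0.1579, 0.4048]
tool_rot: [0.001, 0.075, 0.997, -0.001]
contact_force: [-1.0, 0.4, 0.2]
gripper_width: 0.997
```

play_rows([
  {"offset": [-97, -138, 0], "twist": 0, "grip": 1},
  {"offset": [-97, -138, 0], "twist": 0, "grip": 1},
  {"offset": [-97, -138, 0], "twist": 0, "grip": 1},
  {"offset": [-97, -138, 0], "twist": 0, "grip": 1},
  {"offset": [-97, -138, 0], "twist": 0, "grip": 1},
])

```text
time: 3.22
tool_pos: [0.6022, 0.0072, 0.4046]
tool_rot: [0.001, 0.075, 0.997, -0.001]
contact_force: [-0.1, -0.2, 0.1]
gripper_width: 0.998
```

Run:
```python
from h import *
# nest from the previous picture
k=m.get_calibration("wrist")
Tn=np.array([[ .1522,.943,.2959,.3757],[.9884,-.1448,-.0466,.3201],[-.0011,.2996,-.9541,.375],[0,0,0,1]])
P=np.array([onplane(u,v,k,Tn,.016) for u,v in [(226,127),(434,126),(427,255),(235,255)]])
print(P); c=P.mean(0); e=(P[1]+P[2]-P[0]-P[3])/2; yaw=np.arctan2(-e[0],e[1]); print("nest",c,"wid",np.linalg.norm(e),"yaw",yaw)
im,k,T=look("rack",["rack","selector_1","knob_1"],4)
print(T); go(.6,.01,.40,-.147)
```

```text
[[0.3874 0.2382 0.016 ]
 [0.4124 0.4062 0.016 ]
 [0.5238 0.3916 0.016 ]
 [0.4978 0.2218 0.016 ]]
nest [0.4554 0.3145 0.016 ] wid 0.17079089624336774 yaw -0.15021416667032664
rack 0.67 [0.578  0.1057 0.0869]
selector_1 0.97 [ 0.5859 -0.0816  0.0399]
selector_1 0.8 [0.6054 0.0092 0.0397]
selector_1 0.64 [0.6235 0.0945 0.0399]
knob_1 0.87 [0.5633 0.0161 0.0912]
knob_1 0.86 [0.5785 0.1056 0.0888]
[[ 0.1502  0.9435  0.2955  0.5268]
 [ 0.9887 -0.1428 -0.0466  0.0187]
 [-0.0018  0.2991 -0.9542  0.3747]
 [ 0.      0.      0.      1.    ]]
pos [0.6    0.0121 0.4045] yaw -0.1449 F [-0.2305  0.5692  0.8152] t 3.4167
offset [-0.3 -2.1  4.5] twist 0.0021
```

View pics/rack.png

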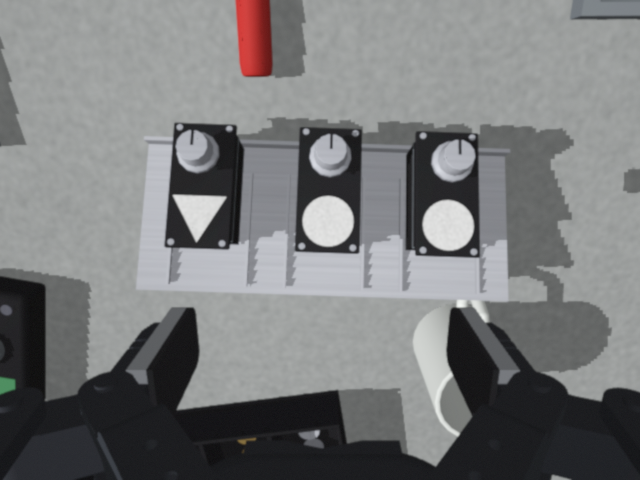

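The view shows all three modules: triangle tag at about (200,190), round tags at (328,190) and (447,195). The rack edge runs (146,138)-(509,150). Next I'll work out the bezel geometry from its corners.

Run:
```python
from h import *
from scipy.optimize import least_squares
k=m.get_calibration("wrist"); T=np.array(k["T"]); Ti=np.linalg.inv(T)
C={"tri":[(175,124),(238,126),(229,248),(166,246)],"mid":[(301,128),(362,129),(358,252),(296,250)],"right":[(415,132),(477,133),(479,255),(416,254)]}
b=np.radians(25)
loc=np.array([[-46,-23,36],[-46,23,36],[46,23,36],[46,-23,36]])/1000
def prj(p):
    o,yaw=p[:3],p[3]; Q=R.from_euler("ZY",[yaw,-b]).as_matrix()
    c=(Ti[:3,:3]@(loc@Q.T+o).T).T+Ti[:3,3]; return np.c_[k["fx"]*c[:,0]/c[:,2]+k["cx"],k["fy"]*c[:,1]/c[:,2]+k["cy"]]
for n,px in C.items():
    r=least_squares(lambda p:np.r_[(prj(p)-px).ravel(),(p[2]-.04)*200],[.6,0,.04,-.15]); o,yaw=r.x[:3],r.x[3]
    g=o+np.array([-.0106*np.cos(yaw),-.0106*np.sin(yaw),.0227]); print(n,o,"yaw",yaw,"rms",np.sqrt(r.cost/4),"pivot",g)
    go(g[0],g[1],g[2]-.011+.168,-.18)
```

```text
tri [ 0.5873 -0.075   0.0328] yaw -0.18197437030795086 rms 0.7261175844437602 pivot [ 0.5769 -0.0731  0.0555]
pos [0.6    0.0121 0.4045] yaw -0.1449 F [-0.2305  0.5692  0.8152] t 3.4167
offset [ 10.4 -87.9 191.9] twist 0.0351
mid [0.6035 0.0167 0.033 ] yaw -0.18376800402334528 rms 0.7985890680196263 pivot [0.5931 0.0186 0.0557]
pos [0.6    0.0121 0.4045] yaw -0.1449 F [-0.2305  0.5692  0.8152] t 3.4167
offset [  7.6   5.3 191.7] twist 0.0351
right [0.6187 0.1018 0.0336] yaw -0.1724967842061349 rms 0.6250782173922171 pivot [0.6083 0.1036 0.0563]
pos [0.6    0.0121 0.4045] yaw -0.1449 F [-0.2305  0.5692  0.8152] t 3.4167
offset [  4.9  91.6 191.2] twist 0.0351
```

play_rows([
  {"offset": [2, 87, 114], "twist": 0.033, "grip": 1},
  {"offset": [2, 87, 114], "twist": 0.033, "grip": 1},
  {"offset": [2, 87, 114], "twist": 0.033, "grip": 1},
  {"offset": [2, 87, 114], "twist": 0.033, "grip": 0.9},
  {"offset": [2, 87, 114], "twist": 0.033, "grip": 0.9},
])

```text
time: 3.83
tool_pos: [0.6085, 0.1004, 0.2855]
tool_rot: [-0.005, 0.087, 0.996, -0.0]
contact_force: [-1.0, -0.1, -0.3]
gripper_width: 0.9
```

play_rows([
  {"offset": [0, 0, 0], "twist": 0, "grip": 0.9},
  {"offset": [0, 0, 0], "twist": 0, "grip": 0.9},
])

```text
time: 4.0
tool_pos: [0.6116, 0.0968, 0.2932]
tool_rot: [0.002, 0.089, 0.996, -0.0]
contact_force: [0.8, -0.4, -0.3]
gripper_width: 0.9
```

Run:
```python
from h import *
im,k,T=look("r2",["selector_1","knob_1"],3)
print(T)
go(.6105,.0988,.217,-.178)
```

```text
selector_1 0.72 [ 0.5875 -0.0791  0.0383]
selector_1 0.65 [0.6037 0.0116 0.04  ]
selector_1 0.64 [0.6277 0.0948 0.0399]
knob_1 0.89 [0.5774 0.1008 0.0863]
knob_1 0.83 [0.5624 0.0157 0.0913]
[[ 0.1785  0.9382  0.2966  0.5367]
 [ 0.9839 -0.1704 -0.0534  0.1106]
 [ 0.0004  0.3014 -0.9535  0.2632]
 [ 0.      0.      0.      1.    ]]
pos [0.6118 0.0959 0.2936] yaw -0.1808 F [ 0.3731 -0.2679  0.2066] t 4.15
offset [ 2.2  2.6 76.5] twist -0.0028
```

View pics/r2.png

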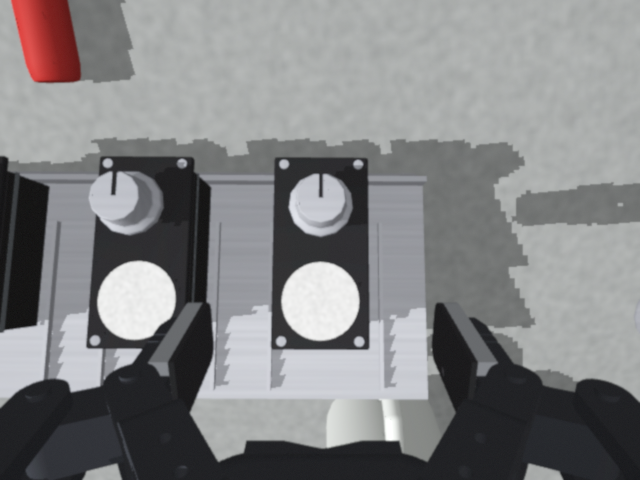

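The module is centred between the jaws: its bezel centre is at (321,253) and the jaw mid-point is u≈322. Its edges are parallel to the jaws, so I'll go down and grip.

play_rows([
  {"offset": [4, 1, 35], "twist": 0, "grip": 0.9},
  {"offset": [4, 1, 60], "twist": 0, "grip": 0.9},
  {"offset": [4, 1, 76], "twist": 0, "grip": 0.9},
  {"offset": [4, 1, 76], "twist": 0, "grip": 0.9},
  {"offset": [4, 1, 76], "twist": 0, "grip": 0.9},
])

```text
time: 4.57
tool_pos: [0.6074, 0.0976, 0.2151]
tool_rot: [-0.0, 0.09, 0.996, -0.0]
contact_force: [0.1, 0.4, 0.6]
gripper_width: 0.898
```

play_rows([
  {"offset": [0, 0, 0], "twist": 0, "grip": 0.3},
  {"offset": [0, 0, 0], "twist": 0, "grip": 0.3},
  {"offset": [0, 0, 0], "twist": 0, "grip": 0.3},
  {"offset": [0, 0, 0], "twist": 0, "grip": 0.3},
  {"offset": [0, 0, 0], "twist": 0, "grip": 0.3},
])

```text
time: 4.98
tool_pos: [0.6085, 0.0983, 0.2176]
tool_rot: [0.002, 0.09, 0.996, 0.0]
contact_force: [-0.5, -0.9, 6.5]
gripper_width: 0.527
```

play_rows([
  {"offset": [0, 0, 0], "twist": 0, "grip": 0.3},
  {"offset": [0, 0, 0], "twist": 0, "grip": 0.3},
])

```text
time: 5.15
tool_pos: [0.6085, 0.0983, 0.2176]
tool_rot: [0.002, 0.09, 0.996, 0.0]
contact_force: [-1.2, -0.4, 6.2]
gripper_width: 0.526
```

Run:
```python
from h import *
k=m.get_calibration("wrist"); T=np.array(k["T"]); im=m.grab_frame("wrist"); cv2.imwrite("pics/grip.png",im)
print(m.state()["gripper_width"]); go(.608,.0985,.217,-.178)
```

```text
0.5230109408953462
pos [0.6085 0.0983 0.2176] yaw -0.1799 F [-1.6464 -0.5522  6.2665] t 5.2
offset [0.6 0.1 0.6] twist -0.0019
```

View pics/grip.png

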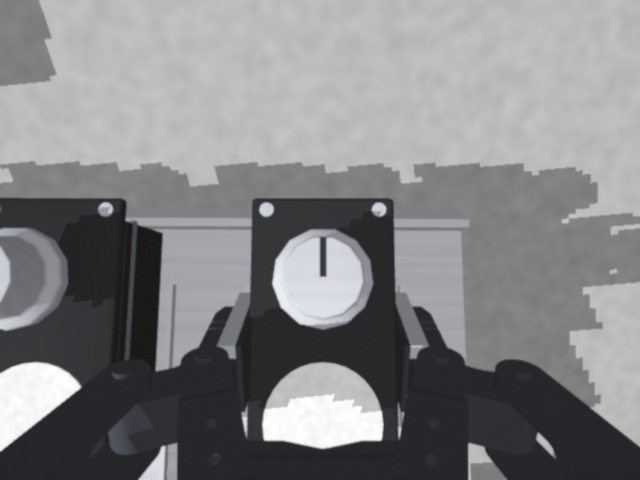

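It's gripped: the opening reads 0.526, and the bezel's low edge at row 199 fits the planned pivot within about 1 mm. I'll lift and carry it to the far pass pocket.

play_rows([
  {"offset": [0, 0, -20], "twist": 0, "grip": 0.3},
  {"offset": [0, 0, -55], "twist": 0, "grip": 0.3},
  {"offset": [0, 0, -90], "twist": 0, "grip": 0.3},
  {"offset": [0, 0, -110], "twist": 0, "grip": 0.3},
  {"offset": [0, 0, -110], "twist": 0, "grip": 0.3},
])

```text
time: 5.62
tool_pos: [0.6089, 0.0985, 0.3319]
tool_rot: [0.006, 0.09, 0.996, 0.001]
contact_force: [0.9, -0.1, -1.2]
gripper_width: 0.526
```

play_rows([
  {"offset": [20, 24, 0], "twist": 0, "grip": 0.3},
  {"offset": [45, 54, 0], "twist": 0, "grip": 0.3},
  {"offset": [70, 84, 0], "twist": 0, "grip": 0.3},
  {"offset": [96, 114, 0], "twist": 0, "grip": 0.3},
  {"offset": [96, 114, 0], "twist": 0, "grip": 0.3},
])

```text
time: 6.03
tool_pos: [0.5295, 0.232, 0.3225]
tool_rot: [-0.003, 0.087, 0.996, 0.001]
contact_force: [0.2, 0.2, -1.4]
gripper_width: 0.527
```

play_rows([
  {"offset": [20, 24, 0], "twist": -0.03, "grip": 0.3},
  {"offset": [45, 54, 0], "twist": -0.03, "grip": 0.3},
  {"offset": [70, 84, 0], "twist": -0.03, "grip": 0.3},
  {"offset": [96, 114, 0], "twist": -0.03, "grip": 0.3},
  {"offset": [96, 114, 0], "twist": -0.03, "grip": 0.3},
])

```text
time: 6.45
tool_pos: [0.4555, 0.361, 0.323]
tool_rot: [-0.002, 0.072, 0.997, 0.001]
contact_force: [-0.6, -0.1, -2.7]
gripper_width: 0.529
```

play_rows([
  {"offset": [0, 0, 40], "twist": 0, "grip": 0.3},
  {"offset": [0, 0, 70], "twist": 0, "grip": 0.3},
  {"offset": [0, 0, 80], "twist": 0, "grip": 0.3},
  {"offset": [0, 0, 80], "twist": 0, "grip": 0.3},
  {"offset": [0, 0, 80], "twist": 0, "grip": 0.3},
])

```text
time: 6.87
tool_pos: [0.4591, 0.3566, 0.2441]
tool_rot: [-0.001, 0.075, 0.997, -0.001]
contact_force: [0.2, -0.2, -0.9]
gripper_width: 0.528
```

Run:
```python
from h import *
go(.4598,.3573,.204,-.150)
im,k,T=look("over",["pass_nest","pass_nest_hole0"],3); print(T)
```

```text
pos [0.4591 0.3566 0.2441] yaw -0.1501 F [ 0.1726 -0.1762 -0.8895] t 6.8667
offset [-0.6  0.8 40.1] twist -0.0001
pass_nest 0.66 [0.4574 0.3106 0.0011]
pass_nest_hole0 0.85 [0.4488 0.2689 0.0186]
[[ 0.15    0.9442  0.2932  0.3837]
 [ 0.9887 -0.143  -0.0454  0.3682]
 [-0.0009  0.2966 -0.955   0.2144]
 [ 0.      0.      0.      1.    ]]
```

View pics/over.png

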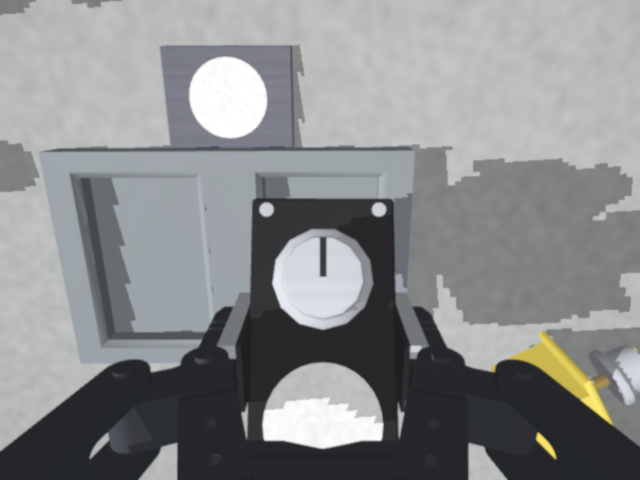

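The grip hasn't slipped, and the pocket (u 256 to 388) is centred under the module. I'll lower the module, then rotate it flat by pressing its low end on the floor.

play_rows([
  {"offset": [1, 0, 15], "twist": 0, "grip": 0.3},
  {"offset": [1, 0, 28], "twist": 0, "grip": 0.3},
  {"offset": [1, 0, 37], "twist": 0, "grip": 0.3},
  {"offset": [1, 0, 37], "twist": 0, "grip": 0.3},
  {"offset": [1, 0, 37], "twist": 0, "grip": 0.3},
])

```text
time: 7.43
tool_pos: [0.4579, 0.357, 0.207]
tool_rot: [-0.001, 0.075, 0.997, -0.0]
contact_force: [0.7, 0.8, -1.7]
gripper_width: 0.529
```

play_rows([
  {"offset": [0, 0, 2], "twist": 0, "grip": 0.3},
  {"offset": [0, 0, 4], "twist": 0, "grip": 0.3},
  {"offset": [0, 0, 6], "twist": 0, "grip": 0.3},
  {"offset": [0, 0, 8], "twist": 0, "grip": 0.3},
  {"offset": [0, 0, 8], "twist": 0, "grip": 0.3},
])

```text
time: 7.85
tool_pos: [0.4585, 0.3573, 0.2005]
tool_rot: [0.0, 0.075, 0.997, 0.0]
contact_force: [-0.2, -0.2, 1.5]
gripper_width: 0.528
```

play_rows([
  {"offset": [0, 0, 1.5], "twist": 0, "grip": 0.3},
  {"offset": [0, 0, 3], "twist": 0, "grip": 0.3},
  {"offset": [0, 0, 4.5], "twist": 0, "grip": 0.3},
  {"offset": [0, 0, 6], "twist": 0, "grip": 0.3},
  {"offset": [0, 0, 6], "twist": 0, "grip": 0.3},
])

```text
time: 8.27
tool_pos: [0.4602, 0.3575, 0.1986]
tool_rot: [0.002, 0.074, 0.997, -0.0]
contact_force: [-2.2, -7.6, 19.8]
gripper_width: 0.527
```

play_rows([
  {"offset": [0, 0, 1], "twist": 0, "grip": 0.3},
  {"offset": [0, 0, 2], "twist": 0, "grip": 0.3},
  {"offset": [0, 0, 3], "twist": 0, "grip": 0.3},
  {"offset": [0, 0, 4], "twist": 0, "grip": 0.3},
  {"offset": [0, 0, 4], "twist": 0, "grip": 0.3},
])

```text
time: 8.68
tool_pos: [0.4618, 0.3575, 0.1966]
tool_rot: [0.004, 0.074, 0.997, 0.0]
contact_force: [1.1, -11.4, 25.4]
gripper_width: 0.525
```

Run:
```python
from h import *
im,k,T=look("press",[]); go(.4598,.3573,.187,-.150)
cv2.imwrite("pics/press_s.png",cv2.resize(im,(400,300)))
im2=m.grab_frame("side"); cv2.imwrite("pics/press2.png",np.hstack([cv2.resize(im,(440,330)),cv2.resize(im2[150:260,200:320],(360,330))]))
```

```text
pos [0.4618 0.3575 0.1966] yaw -0.1486 F [ -0.0752 -10.0415  25.5226] t 8.7333
offset [ 2.  -0.5  9.6] twist 0.0014
```

View pics/press2.png

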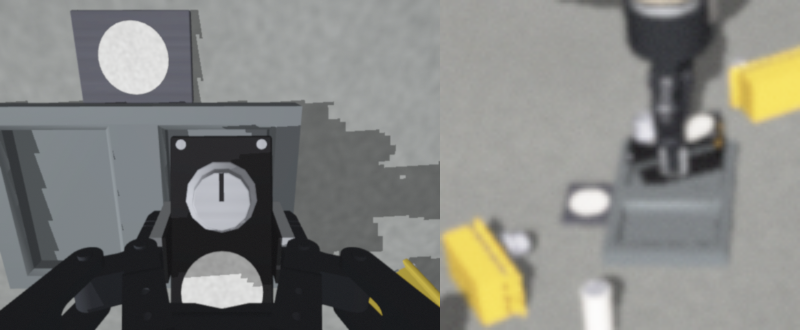

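It's pivoting at about 25 N. The -y side load suggests it's rubbing the +y wall, so I'll ease 2 mm to -y and keep going.

play_rows([
  {"offset": [0, -2, 1], "twist": 0, "grip": 0.3},
  {"offset": [0, -2, 2], "twist": 0, "grip": 0.3},
  {"offset": [0, -2, 3], "twist": 0, "grip": 0.3},
  {"offset": [0, -2, 4], "twist": 0, "grip": 0.3},
  {"offset": [0, -2, 4], "twist": 0, "grip": 0.3},
])

```text
time: 9.2
tool_pos: [0.4631, 0.3563, 0.1944]
tool_rot: [0.007, 0.074, 0.997, 0.002]
contact_force: [3.5, -8.6, 27.1]
gripper_width: 0.525
```

play_rows([
  {"offset": [0, 0, 1], "twist": 0, "grip": 0.3},
  {"offset": [0, 0, 2], "twist": 0, "grip": 0.3},
  {"offset": [0, 0, 2], "twist": 0, "grip": 0.3},
])

```text
time: 9.45
tool_pos: [0.4637, 0.3563, 0.1933]
tool_rot: [0.008, 0.074, 0.997, 0.002]
contact_force: [4.0, -9.2, 30.2]
gripper_width: 0.528
```

Tilt is now about 10° and the upper corner is at the chamfer. I'll unload, shift back 4 mm toward -x, and press again.

play_rows([
  {"offset": [3, -1, -6], "twist": 0, "grip": 0.3},
  {"offset": [5, -2, -6], "twist": 0, "grip": 0.3},
  {"offset": [5, -2, -6], "twist": 0, "grip": 0.3},
])

```text
time: 9.7
tool_pos: [0.4548, 0.3548, 0.1935]
tool_rot: [0.004, 0.075, 0.997, 0.002]
contact_force: [4.3, -1.8, 12.3]
gripper_width: 0.53
```

play_rows([
  {"offset": [0, 0, 2], "twist": 0, "grip": 0.3},
  {"offset": [0, 0, 4], "twist": 0, "grip": 0.3},
  {"offset": [0, 0, 6], "twist": 0, "grip": 0.3},
  {"offset": [0, 0, 6], "twist": 0, "grip": 0.3},
])

```text
time: 10.03
tool_pos: [0.4568, 0.3549, 0.1903]
tool_rot: [0.006, 0.074, 0.997, 0.002]
contact_force: [4.8, -6.3, 23.4]
gripper_width: 0.531
```

Run:
```python
from h import *
im,k,T=look("press3",[]); go(.4598,.3573,.187,-.150);print(m.state()["ft_torque"])
```

```text
pos [0.4568 0.3549 0.1903] yaw -0.1487 F [ 5.2814 -6.3187 23.7768] t 10.0833
offset [-2.6  2.8  3.3] twist 0.0013
[-1.2136 -0.1172  0.0844]
```

View pics/press3.png

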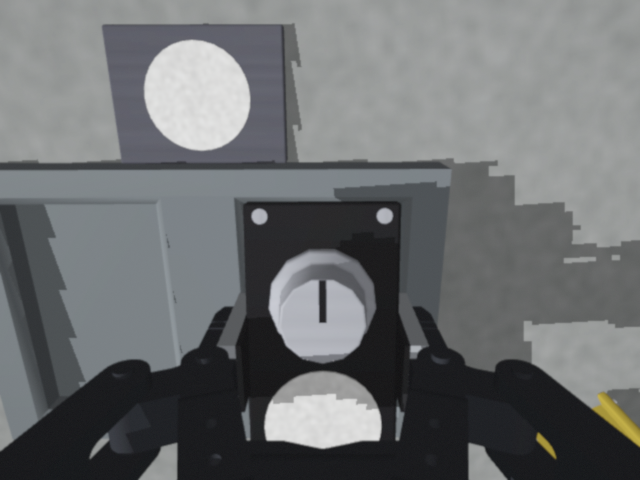

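Nearly flat now. Another small press, then I'll unload and open.

play_rows([
  {"offset": [0, -0.5, 1], "twist": 0, "grip": 0.3},
  {"offset": [0, -0.5, 2], "twist": 0, "grip": 0.3},
  {"offset": [0, -0.5, 3], "twist": 0, "grip": 0.3},
  {"offset": [0, -0.5, 3], "twist": 0, "grip": 0.3},
])

```text
time: 10.42
tool_pos: [0.4577, 0.3546, 0.1885]
tool_rot: [0.008, 0.074, 0.997, 0.002]
contact_force: [6.5, -7.8, 25.2]
gripper_width: 0.526
```

play_rows([
  {"offset": [0, 0, -3], "twist": 0, "grip": 0.3},
  {"offset": [0, 0, -6], "twist": 0, "grip": 0.3},
  {"offset": [0, 0, -6], "twist": 0, "grip": 0.3},
])

```text
time: 10.67
tool_pos: [0.4542, 0.354, 0.1887]
tool_rot: [0.004, 0.075, 0.997, 0.002]
contact_force: [7.0, 0.1, 6.5]
gripper_width: 0.526
```

play_rows([
  {"offset": [0, 0, 0], "twist": 0, "grip": 0.7},
  {"offset": [0, 0, 0], "twist": 0, "grip": 0.7},
  {"offset": [0, 0, 0], "twist": 0, "grip": 0.7},
])

```text
time: 10.92
tool_pos: [0.4514, 0.3531, 0.1851]
tool_rot: [-0.002, 0.075, 0.997, -0.001]
contact_force: [-0.1, 0.8, -0.8]
gripper_width: 0.701
```

play_rows([
  {"offset": [0, 0, -20], "twist": 0, "grip": 0.7},
  {"offset": [0, 0, -50], "twist": 0, "grip": 0.7},
  {"offset": [0, 0, -90], "twist": 0, "grip": 0.7},
  {"offset": [0, 0, -90], "twist": 0, "grip": 0.7},
  {"offset": [0, 0, -90], "twist": 0, "grip": 0.5},
])

```text
time: 11.33
tool_pos: [0.453, 0.354, 0.2792]
tool_rot: [0.002, 0.075, 0.997, 0.001]
contact_force: [-0.3, -0.5, -0.8]
gripper_width: 0.57
```

Run:
```python
from h import *
im,k,T=look("after1",["selector_1","knob_1","pass_nest_hole0"],2); print(T);go(.4598,.3573,.187,-.150)
```

```text
selector_1 0.87 [0.4632 0.3544 0.0044]
knob_1 0.81 [0.3237 0.2521 0.028 ]
knob_1 0.65 [0.4411 0.3581 0.0713]
pass_nest_hole0 0.67 [0.4465 0.2672 0.0177]
[[ 0.1493  0.9427  0.2984  0.3777]
 [ 0.9888 -0.1434 -0.0419  0.3657]
 [ 0.0033  0.3013 -0.9535  0.2492]
 [ 0.      0.      0.      1.    ]]
pos [0.4516 0.353  0.2743] yaw -0.1497 F [0.6662 0.5272 0.2305] t 11.5333
offset [-7.7  5.7 87.2] twist 0.0003
```

View pics/after1.png

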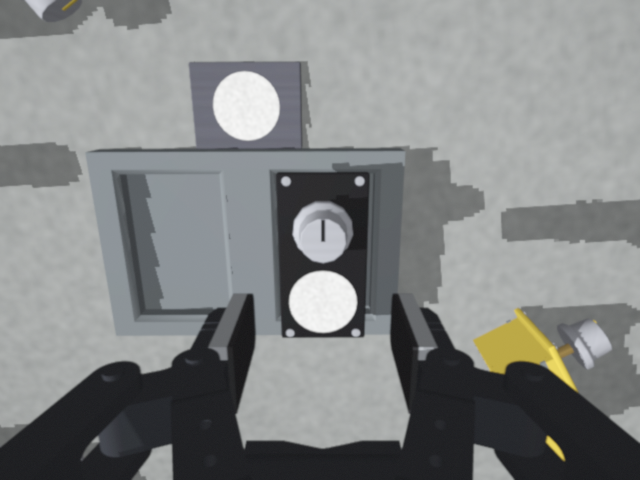

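The module sits in the right pocket and looks flat, with bezel corners (275,172), (370,172), (365,337) and (281,337). I'll check that with a fit and compute the press point.

```bash
cat > fit.py <<'E'
from h import *
from scipy.optimize import least_squares
def fit(px,k,T,z0,p0,zw=200):
    Ti=np.linalg.inv(T); loc=np.array([[-46,-23,36],[-46,23,36],[46,23,36],[46,-23,36]])/1000
    def prj(p):
        Q=R.from_euler("ZYX",[p[3],-p[4],p[5]]).as_matrix(); c=(loc@Q.T+p[:3])@Ti[:3,:3].T+Ti[:3,3]
        return np.c_[k["fx"]*c[:,0]/c[:,2]+k["cx"],k["fy"]*c[:,1]/c[:,2]+k["cy"]]
    r=least_squares(lambda p:np.r_[(prj(p)-px).ravel(),(p[2]-z0)*zw],p0); return r.x,np.sqrt(2*r.cost/8)
E
python3 - <<'E'
from fit import *
k=m.get_calibration("wrist")
T=np.array([[.1493,.9427,.2984,.3777],[.9888,-.1434,-.0419,.3657],[.0033,.3013,-.9535,.2492],[0,0,0,1]])
print(fit(np.array([(275,172),(370,172),(365,337),(281,337)]),k,T,.005,[.46,.35,.005,-.15,0,0],1000))
P=np.array([onplane(u,v,k,T,.016) for u,v in [(88,152),(405,151),(117,335)]]); print(P,P[1]-P[0],P[2]-P[0])
e=np.array([.1494,.9888,0]); f=np.array([.9888,-.1494,0])
print("hole0",P[1]-.043*e+.056*f, P[0]+.129*e+.056*f, P[2]+.129*e-.056*f)
print("pixel check knob top z~.07", onplane(323,241,k,T,.068))
go(.4353,.3568,.26,-.15)
E
```

```text
(array([ 0.4582,  0.3547,  0.0053, -0.147 , -0.0089,  0.0089]), np.float64(0.29386356061156027))
[[0.3878 0.2372 0.016 ]
 [0.4128 0.4063 0.016 ]
 [0.4985 0.2199 0.016 ]] [0.0251 0.1691 0.    ] [ 0.1107 -0.0173  0.    ]
hole0 [0.4618 0.3554 0.016 ] [0.4624 0.3564 0.016 ] [0.4624 0.3559 0.016 ]
pixel check knob top z~.07 [0.4393 0.3573 0.068 ]
pos [0.4516 0.353  0.2743] yaw -0.1497 F [0.6662 0.5272 0.2305] t 11.5333
offset [16.7  1.3 14.3] twist 0.0003
```

The module is flat (tilt under 0.01 rad) and 4 mm from centre, which is in tolerance. Next I'll shut the gripper and press its knob.

play_rows([
  {"offset": [13, 2.5, 0], "twist": 0, "grip": 0},
  {"offset": [13, 2.5, 0], "twist": 0, "grip": 0},
  {"offset": [13, 2.5, 0], "twist": 0, "grip": 0},
  {"offset": [13, 2.5, 10], "twist": 0, "grip": 0},
  {"offset": [13, 2.5, 20], "twist": 0, "grip": 0},
])

```text
time: 11.95
tool_pos: [0.4402, 0.358, 0.2565]
tool_rot: [0.001, 0.075, 0.997, 0.0]
contact_force: [0.6, -0.2, -0.0]
gripper_width: -0.0
```

play_rows([
  {"offset": [0, 0, 3], "twist": 0, "grip": 0},
  {"offset": [0, 0, 5], "twist": 0, "grip": 0},
  {"offset": [0, 0, 5], "twist": 0, "grip": 0},
])

```text
time: 12.2
tool_pos: [0.4398, 0.3576, 0.2505]
tool_rot: [-0.001, 0.075, 0.997, -0.001]
contact_force: [-1.1, -0.0, 0.2]
gripper_width: -0.002
```

play_rows([
  {"offset": [0, 0, 1], "twist": 0, "grip": 0},
  {"offset": [0, 0, 2], "twist": 0, "grip": 0},
  {"offset": [0, 0, 3], "twist": 0, "grip": 0},
  {"offset": [0, 0, 4], "twist": 0, "grip": 0},
  {"offset": [0, 0, 4], "twist": 0, "grip": 0},
])

```text
time: 12.62
tool_pos: [0.4401, 0.3578, 0.2477]
tool_rot: [0.0, 0.075, 0.997, 0.0]
contact_force: [-0.7, -0.4, -0.7]
gripper_width: 0.001
```

play_rows([
  {"offset": [0, 0, 1], "twist": 0, "grip": 0},
  {"offset": [0, 0, 2], "twist": 0, "grip": 0},
  {"offset": [0, 0, 3], "twist": 0, "grip": 0},
  {"offset": [0, 0, 4], "twist": 0, "grip": 0},
  {"offset": [0, 0, 4], "twist": 0, "grip": 0},
])

```text
time: 13.03
tool_pos: [0.4399, 0.3578, 0.2434]
tool_rot: [-0.0, 0.075, 0.997, -0.0]
contact_force: [-0.5, -0.4, 0.2]
gripper_width: -0.004
```

play_rows([
  {"offset": [0, 0, 1], "twist": 0, "grip": 0},
  {"offset": [0, 0, 2], "twist": 0, "grip": 0},
  {"offset": [0, 0, 3], "twist": 0, "grip": 0},
  {"offset": [0, 0, 3], "twist": 0, "grip": 0},
])

```text
time: 13.37
tool_pos: [0.4401, 0.3579, 0.2411]
tool_rot: [-0.0, 0.075, 0.997, -0.0]
contact_force: [-2.0, -1.0, 3.2]
gripper_width: -0.001
```

play_rows([
  {"offset": [0, 0, 1], "twist": 0, "grip": 0},
  {"offset": [0, 0, 2], "twist": 0, "grip": 0},
  {"offset": [0, 0, 3], "twist": 0, "grip": 0},
  {"offset": [0, 0, 4], "twist": 0, "grip": 0},
  {"offset": [0, 0, 4], "twist": 0, "grip": 0},
])

```text
time: 13.78
tool_pos: [0.4401, 0.3579, 0.2373]
tool_rot: [0.0, 0.075, 0.997, -0.0]
contact_force: [-1.1, -1.3, 4.5]
gripper_width: 0.001
```

play_rows([
  {"offset": [0, 0, 1], "twist": 0, "grip": 0},
  {"offset": [0, 0, 2], "twist": 0, "grip": 0},
  {"offset": [0, 0, 2], "twist": 0, "grip": 0},
])

```text
time: 14.03
tool_pos: [0.4401, 0.3579, 0.2353]
tool_rot: [0.0, 0.075, 0.997, 0.0]
contact_force: [-1.0, -1.6, 4.6]
gripper_width: 0.001
```

play_rows([
  {"offset": [0, 0, 1], "twist": 0, "grip": 0},
  {"offset": [0, 0, 2], "twist": 0, "grip": 0},
  {"offset": [0, 0, 2], "twist": 0, "grip": 0},
])

```text
time: 14.28
tool_pos: [0.4401, 0.358, 0.2334]
tool_rot: [0.0, 0.075, 0.997, -0.0]
contact_force: [-2.6, -1.9, 6.2]
gripper_width: 0.001
```

play_rows([
  {"offset": [0, 0, 1], "twist": 0, "grip": 0},
  {"offset": [0, 0, 2], "twist": 0, "grip": 0},
  {"offset": [0, 0, 2], "twist": 0, "grip": 0},
])

```text
time: 14.53
tool_pos: [0.4404, 0.3582, 0.2333]
tool_rot: [-0.0, 0.075, 0.997, -0.0]
contact_force: [-6.7, -4.6, 15.8]
gripper_width: 0.003
```

Home and solid: 15.8 N at z=0.2333, so a knob height of 0.0553, which matches selector_1. I'll retract and go to the middle module.

play_rows([
  {"offset": [0, 0, -20], "twist": 0, "grip": 0},
  {"offset": [0, 0, -50], "twist": 0, "grip": 0},
  {"offset": [0, 0, -75], "twist": 0, "grip": 0.3},
  {"offset": [0, 0, -75], "twist": 0, "grip": 0.5},
])

```text
time: 14.87
tool_pos: [0.4416, 0.3589, 0.312]
tool_rot: [0.004, 0.075, 0.997, 0.003]
contact_force: [0.6, 1.2, 1.5]
gripper_width: 0.277
```

play_rows([
  {"offset": [-67.5, -106, 0], "twist": 0, "grip": 0.5},
  {"offset": [-67.5, -106, 0], "twist": 0, "grip": 0.5},
  {"offset": [-67.5, -106, 0], "twist": 0, "grip": 0.5},
  {"offset": [-67.5, -106, 0], "twist": 0, "grip": 0.5},
])

```text
time: 15.2
tool_pos: [0.4929, 0.2383, 0.3051]
tool_rot: [0.001, 0.078, 0.997, -0.001]
contact_force: [0.4, 0.1, 0.2]
gripper_width: 0.5
```

play_rows([
  {"offset": [-67.5, -106, 0], "twist": 0, "grip": 0.5},
  {"offset": [-67.5, -106, 0], "twist": 0, "grip": 0.5},
  {"offset": [-67.5, -106, 0], "twist": 0, "grip": 0.5},
  {"offset": [-67.5, -106, 0], "twist": 0, "grip": 0.5},
])

```text
time: 15.53
tool_pos: [0.5438, 0.1233, 0.3053]
tool_rot: [0.001, 0.078, 0.997, -0.001]
contact_force: [0.3, -0.1, -0.1]
gripper_width: 0.498
```

play_rows([
  {"offset": [-67.5, -106, 0], "twist": 0.03, "grip": 0.9},
  {"offset": [-67.5, -106, 0], "twist": 0.03, "grip": 0.9},
  {"offset": [-67.5, -106, 0], "twist": 0.03, "grip": 0.9},
  {"offset": [-67.5, -106, 0], "twist": 0.03, "grip": 0.9},
  {"offset": [-67.5, -106, 0], "twist": 0.03, "grip": 0.9},
])

```text
time: 15.95
tool_pos: [0.5932, 0.0119, 0.305]
tool_rot: [-0.0, 0.091, 0.996, 0.0]
contact_force: [0.6, 0.9, 0.0]
gripper_width: 0.899
```

play_rows([
  {"offset": [0, 0, 0], "twist": 0, "grip": 0.9},
  {"offset": [0, 0, 0], "twist": 0, "grip": 0.9},
])

```text
time: 16.12
tool_pos: [0.5923, 0.0146, 0.305]
tool_rot: [-0.001, 0.089, 0.996, 0.0]
contact_force: [-0.4, 0.7, -1.0]
gripper_width: 0.897
```

```bash
cat > edges.py <<'E'
from fit import *
def bez(name):
    im,k,T=look(name,["selector_1","knob_1"],3)
    g=cv2.cvtColor(im,cv2.COLOR_BGR2GRAY)
    for v in (170,180,245,255):
        r=g[v,150:500].astype(int); d=np.where((r<45))[0]+150; print(v,"dark u",d.min() if len(d) else None,d.max() if len(d) else None)
    for u in (310,330):
        d=np.where(g[100:300,u]<45)[0]+100; print("col",u,d.min() if len(d) else None)
    print(T); return im,k,T
E
python3 - <<'E'
from edges import *
bez("m2"); go(.593,.0134,.217,-.18)
E
```

```text
selector_1 0.68 [ 0.5878 -0.0805  0.0398]
selector_1 0.62 [0.6052 0.013  0.0415]
knob_1 0.78 [ 0.5405 -0.071   0.0908]
knob_1 0.66 [0.5584 0.0163 0.0935]
knob_1 0.41 [ 0.5867 -0.0771  0.0412]
170 dark u 150 361
180 dark u 150 361
245 dark u 150 361
255 dark u 150 361
col 310 165
col 330 166
[[ 0.1779  0.9397  0.2922  0.5172]
 [ 0.984  -0.1701 -0.0523  0.0283]
 [ 0.0005  0.2968 -0.9549  0.2754]
 [ 0.      0.      0.      1.    ]]
pos [0.5924 0.0146 0.3055] yaw -0.1778 F [-0.1682  0.1429  0.5796] t 16.2667
offset [-0.9 -1.1 88.5] twist 0.0022
```

Only small corrections are needed. Same descent, grip and lift, then carry to the other pass pocket.

play_rows([
  {"offset": [-1, -2, 40], "twist": 0, "grip": 0.9},
  {"offset": [-1, -2, 70], "twist": 0, "grip": 0.9},
  {"offset": [-1, -2, 88], "twist": 0, "grip": 0.9},
  {"offset": [-1, -2, 88], "twist": 0, "grip": 0.9},
  {"offset": [-1, -2, 88], "twist": 0, "grip": 0.9},
])

```text
time: 16.68
tool_pos: [0.5928, 0.0118, 0.2168]
tool_rot: [-0.001, 0.089, 0.996, 0.0]
contact_force: [-0.1, 0.1, 0.6]
gripper_width: 0.899
```

play_rows([
  {"offset": [0, 0, 0], "twist": 0, "grip": 0.3},
  {"offset": [0, 0, 0], "twist": 0, "grip": 0.3},
  {"offset": [0, 0, 0], "twist": 0, "grip": 0.3},
  {"offset": [0, 0, 0], "twist": 0, "grip": 0.3},
  {"offset": [0, 0, 0], "twist": 0, "grip": 0.3},
])

```text
time: 17.1
tool_pos: [0.5947, 0.0111, 0.2206]
tool_rot: [0.002, 0.09, 0.996, 0.0]
contact_force: [-0.5, 2.1, 6.4]
gripper_width: 0.527
```

play_rows([
  {"offset": [0, 0, 0], "twist": 0, "grip": 0.3},
  {"offset": [0, 0, 0], "twist": 0, "grip": 0.3},
])

```text
time: 17.27
tool_pos: [0.5946, 0.0111, 0.2206]
tool_rot: [0.002, 0.09, 0.996, 0.0]
contact_force: [-1.1, 0.6, 7.5]
gripper_width: 0.527
```

play_rows([
  {"offset": [0, 0, -20], "twist": 0, "grip": 0.3},
  {"offset": [0, 0, -55], "twist": 0, "grip": 0.3},
  {"offset": [0, 0, -90], "twist": 0, "grip": 0.3},
  {"offset": [0, 0, -120], "twist": 0, "grip": 0.3},
  {"offset": [0, 0, -120], "twist": 0, "grip": 0.3},
])

```text
time: 17.68
tool_pos: [0.5954, 0.0109, 0.3464]
tool_rot: [0.007, 0.09, 0.996, -0.0]
contact_force: [1.6, -0.2, -0.5]
gripper_width: 0.527
```

Run:
```python
from h import *
im=m.grab_frame("wrist"); cv2.imwrite("pics/g2.png",im); g=cv2.cvtColor(im,6)
a=cv2.cvtColor(cv2.imread("pics/grip.png"),6)
for n,x in (("old",a),("new",g)):
    print(n,[int(np.where(x[100:300,u]<45)[0].min()+100) for u in (290,320,350)], [ (int(d.min()+200),int(d.max()+200)) for d in [np.where(x[225,200:450]<45)[0]]])
go(.4474,.2712,.337,-.150)
```

```text
Traceback (most recent call last):
ValueError: zero-size array to reduction operation minimum which has no identity
```

Run:
```python
from h import *
g=cv2.cvtColor(cv2.imread("pics/g2.png"),6)
a=cv2.cvtColor(cv2.imread("pics/grip.png"),6)
for n,x in (("old",a),("new",g)):
    print(n,[int(np.argmin(np.diff(x[150:240,u].astype(int)))+150) for u in (290,320,350)], x[225,240:262:3], x[225,384:404:3])
go(.4474,.2712,.337,-.150)
```

```text
old [197, 197, 197] [163 163 163 162  84  55  55  54] [ 41  41  40  88 166 166 166]
new [190, 190, 190] [151 151 151 152 120  45  45  46] [ 35  34  32 158 207 207 207]
pos [0.5946 0.0109 0.3429] yaw -0.1798 F [ 0.2351  0.6462 -3.2088] t 17.7333
offset [191.4 229.8   4.2] twist -0.0298
```

Grip is fine: about 3 mm higher on the module, and the module is about 1.5 mm nearer the robot. Now carrying it to pocket 1.

play_rows([
  {"offset": [20, 24, 0], "twist": 0, "grip": 0.3},
  {"offset": [45, 54, 0], "twist": 0, "grip": 0.3},
  {"offset": [70, 84, 0], "twist": 0, "grip": 0.3},
  {"offset": [95.5, 115, 0], "twist": 0, "grip": 0.3},
  {"offset": [95.5, 115, 0], "twist": 0, "grip": 0.3},
])

```text
time: 18.15
tool_pos: [0.5164, 0.1455, 0.3348]
tool_rot: [-0.003, 0.087, 0.996, 0.001]
contact_force: [0.2, -0.8, -2.8]
gripper_width: 0.528
```

play_rows([
  {"offset": [20, 24, 0], "twist": -0.03, "grip": 0.3},
  {"offset": [45, 54, 0], "twist": -0.03, "grip": 0.3},
  {"offset": [70, 84, 0], "twist": -0.03, "grip": 0.3},
  {"offset": [95.5, 115, 0], "twist": -0.03, "grip": 0.3},
  {"offset": [95.5, 115, 0], "twist": -0.03, "grip": 0.3},
])

```text
time: 18.57
tool_pos: [0.4431, 0.2754, 0.3353]
tool_rot: [-0.003, 0.072, 0.997, 0.001]
contact_force: [0.4, -0.2, -2.9]
gripper_width: 0.53
```

play_rows([
  {"offset": [0, 0, 40], "twist": 0, "grip": 0.3},
  {"offset": [0, 0, 75], "twist": 0, "grip": 0.3},
  {"offset": [0, 0, 95], "twist": 0, "grip": 0.3},
  {"offset": [0, 0, 95], "twist": 0, "grip": 0.3},
  {"offset": [0, 0, 95], "twist": 0, "grip": 0.3},
])

```text
time: 18.98
tool_pos: [0.4457, 0.2708, 0.2401]
tool_rot: [-0.002, 0.075, 0.997, -0.001]
contact_force: [-0.1, 0.2, -1.7]
gripper_width: 0.525
```

Run:
```python
from h import *
go(.448,.2712,.209,-.150)
```

```text
pos [0.4457 0.2708 0.2401] yaw -0.1498 F [-0.1065  0.1907 -1.6783] t 18.9833
offset [-2.4  0.8 31.1] twist 0.0002
```

play_rows([
  {"offset": [-2, 0.5, 15], "twist": 0, "grip": 0.3},
  {"offset": [-2, 0.5, 25], "twist": 0, "grip": 0.3},
  {"offset": [-2, 0.5, 32], "twist": 0, "grip": 0.3},
  {"offset": [-2, 0.5, 32], "twist": 0, "grip": 0.3},
])

```text
time: 19.32
tool_pos: [0.4484, 0.2714, 0.2099]
tool_rot: [-0.001, 0.075, 0.997, -0.0]
contact_force: [0.1, 0.5, -2.2]
gripper_width: 0.528
```

play_rows([
  {"offset": [1, 0, 2], "twist": 0, "grip": 0.3},
  {"offset": [1, 0, 4], "twist": 0, "grip": 0.3},
  {"offset": [2, 0, 6], "twist": 0, "grip": 0.3},
  {"offset": [2, 0, 8], "twist": 0, "grip": 0.3},
  {"offset": [3, 0, 10], "twist": 0, "grip": 0.3},
])

```text
time: 19.73
tool_pos: [0.4468, 0.2724, 0.2028]
tool_rot: [0.001, 0.075, 0.997, -0.0]
contact_force: [-1.7, -5.5, 15.1]
gripper_width: 0.525
```

play_rows([
  {"offset": [0.5, 0, 1.5], "twist": 0, "grip": 0.3},
  {"offset": [1, 0, 3], "twist": 0, "grip": 0.3},
  {"offset": [1, 0, 4], "twist": 0, "grip": 0.3},
  {"offset": [1, 0, 4], "twist": 0, "grip": 0.3},
])

```text
time: 20.07
tool_pos: [0.4474, 0.2726, 0.202]
tool_rot: [0.003, 0.074, 0.997, -0.0]
contact_force: [-1.4, -8.2, 20.3]
gripper_width: 0.528
```

play_rows([
  {"offset": [0.5, -0.5, 1.5], "twist": 0, "grip": 0.3},
  {"offset": [1, -1, 3], "twist": 0, "grip": 0.3},
  {"offset": [1, -1, 4.5], "twist": 0, "grip": 0.3},
  {"offset": [2, -1, 6], "twist": 0, "grip": 0.3},
  {"offset": [2, -1, 6], "twist": 0, "grip": 0.3},
])

```text
time: 20.48
tool_pos: [0.4484, 0.2722, 0.1996]
tool_rot: [0.008, 0.074, 0.997, 0.001]
contact_force: [4.2, -10.4, 27.8]
gripper_width: 0.528
```

play_rows([
  {"offset": [1, 0, 1], "twist": 0, "grip": 0.3},
  {"offset": [1, 0, 2], "twist": 0, "grip": 0.3},
  {"offset": [2, 0, 3], "twist": 0, "grip": 0.3},
  {"offset": [2, 0, 3], "twist": 0, "grip": 0.3},
])

```text
time: 20.82
tool_pos: [0.4482, 0.2724, 0.1986]
tool_rot: [0.011, 0.074, 0.997, 0.001]
contact_force: [7.5, -12.9, 31.4]
gripper_width: 0.523
```

play_rows([
  {"offset": [2, -1, -8], "twist": 0, "grip": 0.3},
  {"offset": [3, -1.5, -8], "twist": 0, "grip": 0.3},
  {"offset": [3, -1.5, -8], "twist": 0, "grip": 0.3},
])

```text
time: 21.07
tool_pos: [0.4393, 0.2714, 0.1986]
tool_rot: [0.004, 0.075, 0.997, 0.001]
contact_force: [3.1, -1.7, 10.7]
gripper_width: 0.526
```

play_rows([
  {"offset": [0, 0, 3], "twist": 0, "grip": 0.3},
  {"offset": [0, 0, 6], "twist": 0, "grip": 0.3},
  {"offset": [0, 0, 9], "twist": 0, "grip": 0.3},
  {"offset": [0, 0, 10], "twist": 0, "grip": 0.3},
  {"offset": [0, 0, 10], "twist": 0, "grip": 0.3},
])

```text
time: 21.48
tool_pos: [0.4428, 0.2714, 0.1929]
tool_rot: [0.008, 0.074, 0.997, 0.0]
contact_force: [7.6, -10.5, 28.3]
gripper_width: 0.526
```

play_rows([
  {"offset": [2, 0, -8], "twist": 0, "grip": 0.3},
  {"offset": [2, 0, -8], "twist": 0, "grip": 0.3},
  {"offset": [2, 0, -2], "twist": 0, "grip": 0.3},
  {"offset": [2, 0, 2], "twist": 0, "grip": 0.3},
  {"offset": [2, 0, 2], "twist": 0, "grip": 0.3},
])

```text
time: 21.9
tool_pos: [0.4416, 0.272, 0.1909]
tool_rot: [0.01, 0.074, 0.997, 0.001]
contact_force: [12.2, -8.4, 21.8]
gripper_width: 0.528
```

Nearly flat. Unload, open and rise.

play_rows([
  {"offset": [-2, 0, -4], "twist": 0, "grip": 0.3},
  {"offset": [-4, 0, -7], "twist": 0, "grip": 0.3},
  {"offset": [-4, 0, -7], "twist": 0, "grip": 0.3},
])

```text
time: 22.15
tool_pos: [0.442, 0.271, 0.1926]
tool_rot: [0.005, 0.075, 0.997, 0.002]
contact_force: [9.9, -0.1, 0.7]
gripper_width: 0.525
```

play_rows([
  {"offset": [0, 0, 0], "twist": 0, "grip": 0.7},
  {"offset": [0, 0, 0], "twist": 0, "grip": 0.7},
  {"offset": [0, 0, 0], "twist": 0, "grip": 0.7},
])

```text
time: 22.4
tool_pos: [0.4384, 0.2705, 0.1894]
tool_rot: [-0.001, 0.075, 0.997, -0.001]
contact_force: [-0.5, -0.2, -1.4]
gripper_width: 0.698
```

play_rows([
  {"offset": [0, 0, -20], "twist": 0, "grip": 0.7},
  {"offset": [0, 0, -50], "twist": 0, "grip": 0.7},
  {"offset": [0, 0, -85], "twist": 0, "grip": 0.7},
  {"offset": [0, 0, -85], "twist": 0, "grip": 0.5},
  {"offset": [0, 0, -85], "twist": 0, "grip": 0.5},
])

```text
time: 22.82
tool_pos: [0.4398, 0.271, 0.2777]
tool_rot: [0.002, 0.075, 0.997, 0.001]
contact_force: [-0.6, 0.1, 0.3]
gripper_width: 0.499
```

Run:
```python
from h import *
im,k,T=look("after2",["selector_1","knob_1"],3); print(T);go(.4494,.2709,.187,-.150)
```

```text
selector_1 0.9 [0.4615 0.3548 0.0072]
selector_1 0.73 [0.4454 0.2754 0.0086]
knob_1 0.77 [0.4417 0.3578 0.0596]
knob_1 0.62 [0.4286 0.2703 0.0727]
[[ 0.1492  0.9428  0.298   0.3645]
 [ 0.9888 -0.143  -0.0426  0.2827]
 [ 0.0024  0.301  -0.9536  0.2477]
 [ 0.      0.      0.      1.    ]]
pos [0.4385 0.2703 0.2737] yaw -0.1496 F [-0.673   0.2338 -1.107 ] t 22.9667
offset [-11.    2.3  86.7] twist 0.0004
```

View pics/after2.png

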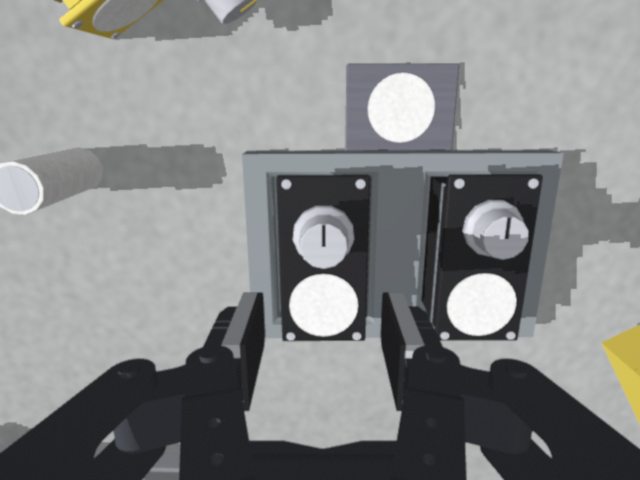

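Module 2 is seated: the bezel rows 176 to 341 look like module 1's. Now its knob.

play_rows([
  {"offset": [12.5, 2.5, 0], "twist": 0, "grip": 0},
  {"offset": [12.5, 2.5, 0], "twist": 0, "grip": 0},
  {"offset": [12.5, 2.5, 0], "twist": 0, "grip": 0},
  {"offset": [12.5, 2.5, 10], "twist": 0, "grip": 0},
  {"offset": [12.5, 2.5, 20], "twist": 0, "grip": 0},
])

```text
time: 23.38
tool_pos: [0.4276, 0.2751, 0.2553]
tool_rot: [0.001, 0.075, 0.997, 0.0]
contact_force: [0.3, 1.2, 0.6]
gripper_width: -0.002
```

play_rows([
  {"offset": [0, 0, 1.5], "twist": 0, "grip": 0},
  {"offset": [0, 0, 3], "twist": 0, "grip": 0},
  {"offset": [0, 0, 4.5], "twist": 0, "grip": 0},
  {"offset": [0, 0, 5], "twist": 0, "grip": 0},
  {"offset": [0, 0, 5], "twist": 0, "grip": 0},
])

```text
time: 23.8
tool_pos: [0.4276, 0.2749, 0.2508]
tool_rot: [0.0, 0.075, 0.997, 0.0]
contact_force: [0.0, 0.5, 0.6]
gripper_width: 0.004
```

play_rows([
  {"offset": [0, 0, 1], "twist": 0, "grip": 0},
  {"offset": [0, 0, 2], "twist": 0, "grip": 0},
  {"offset": [0, 0, 3], "twist": 0, "grip": 0},
  {"offset": [0, 0, 4], "twist": 0, "grip": 0},
  {"offset": [0, 0, 4], "twist": 0, "grip": 0},
])

```text
time: 24.22
tool_pos: [0.4274, 0.2749, 0.2465]
tool_rot: [-0.0, 0.075, 0.997, -0.0]
contact_force: [-0.0, -0.0, -0.2]
gripper_width: 0.0
```

play_rows([
  {"offset": [0, 0, 1], "twist": 0, "grip": 0},
  {"offset": [0, 0, 2], "twist": 0, "grip": 0},
  {"offset": [0, 0, 3], "twist": 0, "grip": 0},
  {"offset": [0, 0, 3], "twist": 0, "grip": 0},
])

```text
time: 24.55
tool_pos: [0.4275, 0.2749, 0.2436]
tool_rot: [-0.0, 0.075, 0.997, 0.0]
contact_force: [-1.2, -0.6, 0.0]
gripper_width: -0.001
```

play_rows([
  {"offset": [0, 0, 1], "twist": 0, "grip": 0},
  {"offset": [0, 0, 2], "twist": 0, "grip": 0},
  {"offset": [0, 0, 3], "twist": 0, "grip": 0},
  {"offset": [0, 0, 4], "twist": 0, "grip": 0},
  {"offset": [0, 0, 4], "twist": 0, "grip": 0},
])

```text
time: 24.97
tool_pos: [0.4275, 0.275, 0.2404]
tool_rot: [-0.0, 0.075, 0.997, -0.0]
contact_force: [-1.9, -1.0, 4.0]
gripper_width: 0.003
```

play_rows([
  {"offset": [0, 0, 1], "twist": 0, "grip": 0},
  {"offset": [0, 0, 2], "twist": 0, "grip": 0},
  {"offset": [0, 0, 2], "twist": 0, "grip": 0},
])

```text
time: 25.22
tool_pos: [0.4276, 0.275, 0.2383]
tool_rot: [-0.0, 0.075, 0.997, -0.0]
contact_force: [-2.1, -0.7, 3.8]
gripper_width: -0.002
```

play_rows([
  {"offset": [0, 0, 1], "twist": 0, "grip": 0},
  {"offset": [0, 0, 2], "twist": 0, "grip": 0},
  {"offset": [0, 0, 2], "twist": 0, "grip": 0},
])

```text
time: 25.47
tool_pos: [0.4276, 0.275, 0.2363]
tool_rot: [-0.0, 0.075, 0.997, -0.0]
contact_force: [-2.7, -1.4, 4.7]
gripper_width: -0.0
```

play_rows([
  {"offset": [0, 0, 1], "twist": 0, "grip": 0},
  {"offset": [0, 0, 2], "twist": 0, "grip": 0},
  {"offset": [0, 0, 2], "twist": 0, "grip": 0},
])

```text
time: 25.72
tool_pos: [0.4278, 0.2751, 0.2358]
tool_rot: [-0.0, 0.075, 0.997, -0.0]
contact_force: [-7.8, -3.8, 13.3]
gripper_width: 0.002
```

play_rows([
  {"offset": [0, 0, 0.5], "twist": 0, "grip": 0},
  {"offset": [0, 0, 1], "twist": 0, "grip": 0},
  {"offset": [0, 0, 1], "twist": 0, "grip": 0},
])

```text
time: 25.97
tool_pos: [0.4279, 0.2752, 0.2358]
tool_rot: [-0.001, 0.075, 0.997, -0.0]
contact_force: [-9.3, -4.2, 19.1]
gripper_width: -0.003
```

Knob 2 is home: 13 then 19 N with no more travel, at a height of 0.0578. Now over to the reject nest with an empty hand for a look.

play_rows([
  {"offset": [0, 0, -20], "twist": 0, "grip": 0},
  {"offset": [0, 0, -55], "twist": 0, "grip": 0},
  {"offset": [0, 0, -95], "twist": 0, "grip": 0.3},
  {"offset": [0, 0, -120], "twist": 0, "grip": 0.5},
  {"offset": [0, 0, -120], "twist": 0, "grip": 0.5},
])

```text
time: 26.38
tool_pos: [0.429, 0.2757, 0.3602]
tool_rot: [0.006, 0.075, 0.997, 0.003]
contact_force: [0.2, 0.2, 0.9]
gripper_width: 0.417
```

play_rows([
  {"offset": [-40, -187, 0], "twist": 0, "grip": 0.9},
  {"offset": [-40, -187, 0], "twist": 0, "grip": 0.9},
  {"offset": [-40, -187, 0], "twist": 0, "grip": 0.9},
  {"offset": [-40, -187, 0], "twist": 0, "grip": 0.9},
  {"offset": [-40, -187, 0], "twist": 0, "grip": 0.9},
])

```text
time: 26.8
tool_pos: [0.4387, 0.0813, 0.352]
tool_rot: [0.0, 0.076, 0.997, -0.001]
contact_force: [0.2, -0.1, 0.1]
gripper_width: 0.899
```

play_rows([
  {"offset": [-40, -187, 0], "twist": 0, "grip": 0.9},
  {"offset": [-40, -187, 0], "twist": 0, "grip": 0.9},
  {"offset": [-40, -187, 0], "twist": 0, "grip": 0.9},
  {"offset": [-40, -187, 0], "twist": 0, "grip": 0.9},
  {"offset": [-40, -187, 0], "twist": 0, "grip": 0.9},
])

```text
time: 27.22
tool_pos: [0.4503, -0.1101, 0.3522]
tool_rot: [0.0, 0.076, 0.997, -0.001]
contact_force: [0.5, -0.1, 0.6]
gripper_width: 0.902
```

play_rows([
  {"offset": [-40, -187, 0], "twist": 0, "grip": 0.9},
  {"offset": [-40, -187, 0], "twist": 0, "grip": 0.9},
  {"offset": [-40, -187, 0], "twist": 0, "grip": 0.9},
  {"offset": [-40, -187, 0], "twist": 0, "grip": 0.9},
  {"offset": [-40, -187, 0], "twist": 0, "grip": 0.9},
])

```text
time: 27.63
tool_pos: [0.4619, -0.3013, 0.3519]
tool_rot: [-0.0, 0.076, 0.997, -0.0]
contact_force: [1.2, 0.6, -0.1]
gripper_width: 0.898
```

play_rows([
  {"offset": [0, 0, 0], "twist": 0, "grip": 0.9},
  {"offset": [0, 0, 0], "twist": 0, "grip": 0.9},
])

```text
time: 27.8
tool_pos: [0.4621, -0.2988, 0.3517]
tool_rot: [-0.001, 0.076, 0.997, 0.001]
contact_force: [0.2, 0.2, 0.1]
gripper_width: 0.901
```

Run:
```python
from h import *
im,k,T=look("rej",["reject_nest_hole0","reject_nest"],2); print(T);go(.5773,-.0771,.305,-.18)
```

```text
reject_nest_hole0 0.7 [ 0.4678 -0.2948  0.0208]
reject_nest 0.75 [ 0.4623 -0.2956  0.0013]
reject_nest 0.45 [ 0.4632 -0.2957  0.0179]
[[ 0.152   0.9438  0.2935  0.3867]
 [ 0.9884 -0.1456 -0.0438 -0.287 ]
 [ 0.0013  0.2967 -0.955   0.322 ]
 [ 0.      0.      0.      1.    ]]
pos [ 0.4624 -0.2966  0.3521] yaw -0.1487 F [ 1.161   0.2078 -0.2103] t 27.95
offset [-81.2 234.1  47.2] twist 0.0313
```

View pics/rej.png

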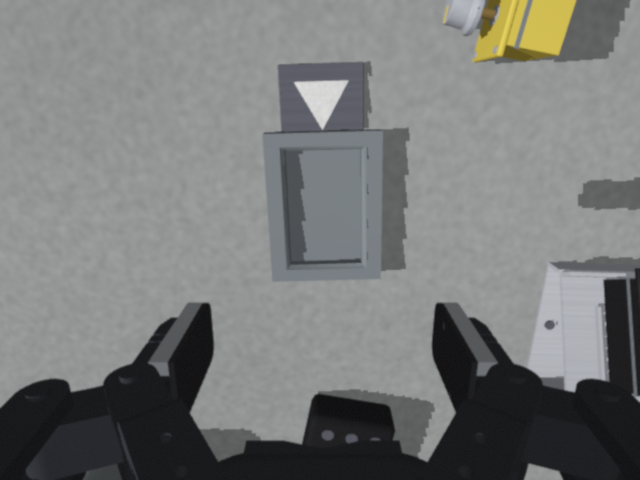

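The reject nest's corners are at (264,132), (383,130), (380,277) and (273,280). I'll compute its pose and move to the triangle module.

play_rows([
  {"offset": [-40.5, 117, 0], "twist": 0, "grip": 0.9},
  {"offset": [-40.5, 117, 0], "twist": 0, "grip": 0.9},
  {"offset": [-40.5, 117, 0], "twist": 0, "grip": 0.9},
  {"offset": [-40.5, 117, 0], "twist": 0, "grip": 0.9},
])

```text
time: 28.28
tool_pos: [0.5216, -0.1818, 0.3528]
tool_rot: [0.001, 0.071, 0.997, 0.001]
contact_force: [0.1, 0.4, 0.3]
gripper_width: 0.901
```

play_rows([
  {"offset": [-40.5, 117, 10], "twist": 0.031, "grip": 0.9},
  {"offset": [-40.5, 117, 20], "twist": 0.031, "grip": 0.9},
  {"offset": [-40.5, 117, 30], "twist": 0.031, "grip": 0.9},
  {"offset": [-40.5, 117, 47], "twist": 0.031, "grip": 0.9},
  {"offset": [-40.5, 117, 47], "twist": 0.031, "grip": 0.9},
])

```text
time: 28.7
tool_pos: [0.5762, -0.075, 0.3015]
tool_rot: [-0.003, 0.088, 0.996, 0.001]
contact_force: [-0.4, -0.2, -1.2]
gripper_width: 0.901
```

play_rows([
  {"offset": [0, 0, 0], "twist": 0, "grip": 0.9},
  {"offset": [0, 0, 0], "twist": 0, "grip": 0.9},
  {"offset": [0, 0, 0], "twist": 0, "grip": 0.9},
])

```text
time: 28.95
tool_pos: [0.5774, -0.0793, 0.3073]
tool_rot: [0.001, 0.091, 0.996, -0.0]
contact_force: [-0.2, -0.3, 0.5]
gripper_width: 0.9
```

Run:
```python
from h import *
k=m.get_calibration("wrist")
T0=np.array([[.152,.9438,.2935,.3867],[.9884,-.1456,-.0438,-.287],[.0013,.2967,-.955,.322],[0,0,0,1]])
P=np.array([onplane(u,v,k,T0,.016) for u,v in [(264,132),(383,130),(380,277),(273,280)]])
c=P.mean(0); e=(P[1]+P[2]-P[0]-P[3])/2; f=(P[2]+P[3]-P[0]-P[1])/2
print("rej",c,np.linalg.norm(e),np.linalg.norm(f),"yaw",np.arctan2(-e[0],e[1]),np.arctan2(f[1],f[0]))
im,k,T=look("t2",["selector_1","knob_1"],3); g=cv2.cvtColor(im,6).astype(int)
gm=cv2.cvtColor(cv2.imread("pics/m2.png"),6).astype(int)
for n,x in (("mid",gm),("tri",g)):
    for v in (172,235): r=x[v,200:450]; d=np.diff(r); i=np.where(abs(d)>25)[0]; print(n,v,[(int(j)+201,int(d[j])) for j in i][:14])
    print([int(np.argmin(np.diff(x[120:220,u]))+121) for u in (290,310,340)])
print(T); go(.5773,-.0771,.217,-.18)
```

```text
rej [ 0.4643 -0.2965  0.016 ] 0.0830144180350366 0.11168900274960974 yaw -0.12951347221845866 -0.13119753997591133
selector_1 0.81 [ 0.5887 -0.0808  0.0427]
knob_1 0.67 [ 0.5379 -0.0699  0.0885]
mid 172 [(275, -30), (279, 42), (280, 54), (281, 28), (288, -56), (289, -45), (349, 35), (358, -59), (359, -46), (363, 34)]
mid 235 [(201, 33), (202, 48), (203, 30), (273, -34), (274, -40), (363, 42), (364, 34)]
[164, 164, 146]
tri 172 [(281, -32), (323, -53), (324, -43), (326, 45), (327, 45), (333, -27), (368, 26), (369, 33)]
tri 235 [(275, -29), (280, -43), (369, 38), (370, 39), (449, 26)]
[168, 157, 157]
[[ 0.1813  0.9381  0.2952  0.5025]
 [ 0.9834 -0.1729 -0.0547 -0.0653]
 [-0.0002  0.3002 -0.9539  0.2774]
 [ 0.      0.      0.      1.    ]]
pos [ 0.5774 -0.0794  0.307 ] yaw -0.1822 F [ 0.458  -1.2135  0.3923] t 29.1
offset [ 0.7  2.2 90. ] twist -0.0022
```

play_rows([
  {"offset": [3, 1.5, 40], "twist": 0, "grip": 0.9},
  {"offset": [3, 1.5, 70], "twist": 0, "grip": 0.9},
  {"offset": [3, 1.5, 91], "twist": 0, "grip": 0.9},
  {"offset": [3, 1.5, 91], "twist": 0, "grip": 0.9},
  {"offset": [3, 1.5, 91], "twist": 0, "grip": 0.9},
])

```text
time: 29.52
tool_pos: [0.5743, -0.0768, 0.2141]
tool_rot: [-0.001, 0.091, 0.996, 0.0]
contact_force: [0.0, 0.6, 1.4]
gripper_width: 0.9
```

play_rows([
  {"offset": [0, 0, 0], "twist": 0, "grip": 0.3},
  {"offset": [0, 0, 0], "twist": 0, "grip": 0.3},
  {"offset": [0, 0, 0], "twist": 0, "grip": 0.3},
  {"offset": [0, 0, 0], "twist": 0, "grip": 0.3},
  {"offset": [0, 0, 0], "twist": 0, "grip": 0.3},
])

```text
time: 29.93
tool_pos: [0.576, -0.0769, 0.2178]
tool_rot: [0.002, 0.09, 0.996, -0.001]
contact_force: [0.1, -0.2, 7.0]
gripper_width: 0.532
```

play_rows([
  {"offset": [0, 0, 0], "twist": 0, "grip": 0.3},
  {"offset": [0, 0, 0], "twist": 0, "grip": 0.3},
])

```text
time: 30.1
tool_pos: [0.576, -0.0769, 0.2178]
tool_rot: [0.002, 0.09, 0.996, -0.001]
contact_force: [-0.9, -0.6, 6.9]
gripper_width: 0.529
```

play_rows([
  {"offset": [0, 0, -20], "twist": 0, "grip": 0.3},
  {"offset": [0, 0, -55], "twist": 0, "grip": 0.3},
  {"offset": [0, 0, -90], "twist": 0, "grip": 0.3},
  {"offset": [0, 0, -120], "twist": 0, "grip": 0.3},
  {"offset": [0, 0, -120], "twist": 0, "grip": 0.3},
])

```text
time: 30.52
tool_pos: [0.5766, -0.0768, 0.3436]
tool_rot: [0.007, 0.09, 0.996, -0.001]
contact_force: [1.2, 0.3, -0.9]
gripper_width: 0.528
```

Run:
```python
from h import *
im=m.grab_frame("wrist"); cv2.imwrite("pics/g3.png",im)
for n in ("grip","g2","g3"):
    x=cv2.cvtColor(cv2.imread(f"pics/{n}.png"),6).astype(int)
    print(n,[int(np.argmin(np.diff(x[150:240,u]))+150) for u in (290,320,350)], [int(x2) for x2 in (np.argmin(np.diff(x[225,235:275]))+235,np.argmax(np.diff(x[225,375:410]))+375)])
go(.4643,-.2965,.34,-.130)
```

```text
grip [197, 197, 197] [251, 393]
g2 [190, 190, 190] [252, 392]
g3 [198, 198, 198] [251, 392]
pos [ 0.5759 -0.0766  0.3401] yaw -0.1807 F [ 0.0575 -0.266  -2.0078] t 30.5667
offset [  70.3 -236.3   -0.4] twist -0.0507
```

It's gripped exactly like the first module. Carrying it to the reject nest.

play_rows([
  {"offset": [8, -25, 0], "twist": 0, "grip": 0.3},
  {"offset": [17, -55, 0], "twist": 0, "grip": 0.3},
  {"offset": [27, -87, 0], "twist": 0, "grip": 0.3},
  {"offset": [36, -118, 0], "twist": 0, "grip": 0.3},
  {"offset": [36, -118, 0], "twist": 0, "grip": 0.3},
])

```text
time: 30.98
tool_pos: [0.5157, -0.1893, 0.3325]
tool_rot: [-0.002, 0.093, 0.996, -0.001]
contact_force: [0.2, -0.0, -2.5]
gripper_width: 0.528
```

play_rows([
  {"offset": [8, -25, 0], "twist": -0.05, "grip": 0.3},
  {"offset": [17, -55, 0], "twist": -0.05, "grip": 0.3},
  {"offset": [27, -87, 0], "twist": -0.05, "grip": 0.3},
  {"offset": [36, -118, 0], "twist": -0.05, "grip": 0.3},
  {"offset": [36, -118, 0], "twist": -0.05, "grip": 0.3},
])

```text
time: 31.4
tool_pos: [0.4592, -0.2988, 0.333]
tool_rot: [-0.002, 0.068, 0.998, -0.0]
contact_force: [0.2, -0.2, -2.1]
gripper_width: 0.529
```

play_rows([
  {"offset": [0, 0, 40], "twist": 0, "grip": 0.3},
  {"offset": [0, 0, 75], "twist": 0, "grip": 0.3},
  {"offset": [0, 0, 95], "twist": 0, "grip": 0.3},
  {"offset": [0, 0, 95], "twist": 0, "grip": 0.3},
  {"offset": [0, 0, 95], "twist": 0, "grip": 0.3},
])

```text
time: 31.82
tool_pos: [0.4608, -0.2945, 0.2373]
tool_rot: [-0.002, 0.065, 0.998, 0.002]
contact_force: [-0.3, -0.0, -1.3]
gripper_width: 0.53
```

Run:
```python
from h import *
go(.4623,-.2962,.206,-.130)
```

```text
pos [ 0.4608 -0.2945  0.2373] yaw -0.1306 F [-0.2767 -0.0098 -1.3049] t 31.8167
offset [-1.8 -1.6 31.3] twist -0.0006
```

play_rows([
  {"offset": [-2, -1.5, 15], "twist": 0, "grip": 0.3},
  {"offset": [-2, -1.5, 25], "twist": 0, "grip": 0.3},
  {"offset": [-2, -1.5, 31], "twist": 0, "grip": 0.3},
  {"offset": [-2, -1.5, 31], "twist": 0, "grip": 0.3},
])

```text
time: 32.15
tool_pos: [0.4631, -0.297, 0.2081]
tool_rot: [-0.001, 0.065, 0.998, 0.001]
contact_force: [-1.0, 0.7, -2.4]
gripper_width: 0.526
```

play_rows([
  {"offset": [1, 0, 2], "twist": 0, "grip": 0.3},
  {"offset": [1, 0, 4], "twist": 0, "grip": 0.3},
  {"offset": [2, 0, 6], "twist": 0, "grip": 0.3},
  {"offset": [2, 0, 8], "twist": 0, "grip": 0.3},
  {"offset": [3, 0, 10], "twist": 0, "grip": 0.3},
])

```text
time: 32.57
tool_pos: [0.4611, -0.2973, 0.2003]
tool_rot: [0.001, 0.066, 0.998, -0.0]
contact_force: [0.3, 3.4, 13.7]
gripper_width: 0.528
```

play_rows([
  {"offset": [0.5, 0, 2], "twist": 0, "grip": 0.3},
  {"offset": [1, 0, 4], "twist": 0, "grip": 0.3},
  {"offset": [1, 0, 6], "twist": 0, "grip": 0.3},
  {"offset": [1, 0, 7], "twist": 0, "grip": 0.3},
  {"offset": [1, 0, 7], "twist": 0, "grip": 0.3},
])

```text
time: 32.98
tool_pos: [0.4625, -0.2979, 0.1983]
tool_rot: [0.004, 0.066, 0.998, -0.001]
contact_force: [0.3, 9.0, 23.7]
gripper_width: 0.531
```

play_rows([
  {"offset": [0, 0.5, 2], "twist": 0, "grip": 0.3},
  {"offset": [1, 1, 4], "twist": 0, "grip": 0.3},
  {"offset": [1, 1, 6], "twist": 0, "grip": 0.3},
  {"offset": [1, 1, 6], "twist": 0, "grip": 0.3},
])

```text
time: 33.32
tool_pos: [0.4641, -0.2977, 0.1953]
tool_rot: [0.009, 0.066, 0.998, -0.002]
contact_force: [8.0, 10.4, 29.2]
gripper_width: 0.528
```

play_rows([
  {"offset": [2, 0, -8], "twist": 0, "grip": 0.3},
  {"offset": [3, 0, -8], "twist": 0, "grip": 0.3},
  {"offset": [3, 0, -8], "twist": 0, "grip": 0.3},
])

```text
time: 33.57
tool_pos: [0.456, -0.2959, 0.1952]
tool_rot: [0.001, 0.065, 0.998, -0.001]
contact_force: [1.3, 0.3, 9.4]
gripper_width: 0.528
```

play_rows([
  {"offset": [0, 0, 3], "twist": 0, "grip": 0.3},
  {"offset": [0, 0, 6], "twist": 0, "grip": 0.3},
  {"offset": [0, 0, 9], "twist": 0, "grip": 0.3},
  {"offset": [0, 0, 10], "twist": 0, "grip": 0.3},
  {"offset": [0, 0, 10], "twist": 0, "grip": 0.3},
])

```text
time: 33.98
tool_pos: [0.4593, -0.2967, 0.1897]
tool_rot: [0.006, 0.066, 0.998, -0.001]
contact_force: [8.4, 7.0, 24.3]
gripper_width: 0.531
```

play_rows([
  {"offset": [1, 0, -4], "twist": 0, "grip": 0.3},
  {"offset": [2, 0, -8], "twist": 0, "grip": 0.3},
  {"offset": [2, 0, -2], "twist": 0, "grip": 0.3},
  {"offset": [2, 0, 1], "twist": 0, "grip": 0.3},
  {"offset": [2, 0, 1], "twist": 0, "grip": 0.3},
])

```text
time: 34.4
tool_pos: [0.4572, -0.2968, 0.1881]
tool_rot: [0.006, 0.066, 0.998, -0.002]
contact_force: [9.5, 3.8, 19.4]
gripper_width: 0.532
```

play_rows([
  {"offset": [-2, 0, -4], "twist": 0, "grip": 0.3},
  {"offset": [-3, 0, -7], "twist": 0, "grip": 0.3},
  {"offset": [-3, 0, -7], "twist": 0, "grip": 0.3},
])

```text
time: 34.65
tool_pos: [0.4576, -0.2961, 0.1904]
tool_rot: [0.003, 0.066, 0.998, -0.001]
contact_force: [7.5, -1.9, 1.0]
gripper_width: 0.53
```

play_rows([
  {"offset": [0, 0, 0], "twist": 0, "grip": 0.7},
  {"offset": [0, 0, 0], "twist": 0, "grip": 0.7},
  {"offset": [0, 0, 0], "twist": 0, "grip": 0.7},
])

```text
time: 34.9
tool_pos: [0.4556, -0.2951, 0.1884]
tool_rot: [-0.001, 0.065, 0.998, 0.001]
contact_force: [0.3, 0.2, -0.5]
gripper_width: 0.699
```

play_rows([
  {"offset": [0, 0, -20], "twist": 0, "grip": 0.7},
  {"offset": [0, 0, -50], "twist": 0, "grip": 0.7},
  {"offset": [0, 0, -85], "twist": 0, "grip": 0.7},
  {"offset": [0, 0, -85], "twist": 0, "grip": 0.7},
  {"offset": [0, 0, -85], "twist": 0, "grip": 0.7},
])

```text
time: 35.32
tool_pos: [0.4568, -0.2961, 0.2769]
tool_rot: [0.002, 0.065, 0.998, -0.001]
contact_force: [-0.2, -0.3, -1.0]
gripper_width: 0.695
```

Run:
```python
from h import *
im,k,T=look("after3",["selector_1","knob_1"],2); print(T);go(.4643,-.2965,.28,-.130)
def edges(n):
    x=cv2.cvtColor(cv2.imread(f"pics/{n}.png"),6).astype(int); o=[]
    for v in (200,225,262,282):
        r=x[v]; i=np.where(r[310:200:-1]>55)[0]; 
        d=r[230:420]; o.append((v,[(int(j)+231,int(np.diff(d)[j])) for j in np.where(abs(np.diff(d))>22)[0]]))
    c=[[(int(j)+151,int(np.diff(x[150:360,u])[j])) for j in np.where(abs(np.diff(x[150:360,u]))>22)[0]] for u in (300,345)]
    print(n,*o,"cols",*c,sep="\n")
edges("after2"); edges("after3")
```

```text
selector_1 0.65 [ 0.4624 -0.2967  0.0073]
knob_1 0.92 [ 0.4384 -0.2893  0.0709]
[[ 0.1311  0.9454  0.2984  0.3813]
 [ 0.9914 -0.1243 -0.0418 -0.286 ]
 [-0.0024  0.3013 -0.9535  0.247 ]
 [ 0.      0.      0.      1.    ]]
pos [ 0.4557 -0.295   0.2727] yaw -0.131 F [-0.7604  0.089   0.3826] t 35.4667
offset [-8.7 -0.4 -7.3] twist -0.001
after2
(200, [(267, -23), (268, -24), (277, -26)])
(225, [(269, -25), (278, -25), (293, 33), (294, 71), (295, 53), (321, -25), (322, -49), (323, -28), (325, 43), (326, 45), (353, -43), (354, -27)])
(262, [(270, -27), (307, 44), (308, 50), (309, 30), (338, -27), (339, -35), (340, -42), (341, -30), (414, 25), (419, -24)])
(282, [(271, -25), (280, -23), (298, 23), (299, 51), (300, 56), (301, 37), (346, -31), (347, -47), (348, -60), (349, -36)])
cols
[(151, -42), (154, 39), (175, -39), (214, 23), (215, 40), (216, 40), (217, 27), (254, -40), (255, -61), (256, -39), (281, 53), (282, 67), (283, 43), (327, -35), (328, -66), (329, -65), (340, 38), (341, 59), (342, 30)]
[(153, 24), (154, 33), (168, -24), (237, 27), (255, -25), (256, -32), (280, 55), (281, 74), (282, 44), (328, -34), (329, -63), (330, -69), (331, -24), (340, 54), (341, 60)]
after3
(200, [(268, -28), (370, 24)])
(225, [(269, -28), (292, 26), (293, 73), (294, 58), (321, -57), (322, -61), (324, 40), (325, 58), (326, 37), (340, -30), (341, -28), (353, -42), (354, -31)])
(262, [(271, -24)])
(282, [(289, 43), (290, 73), (291, 53), (357, -55), (358, -72), (359, -35)])
cols
[(151, 27), (152, 26), (170, -26), (171, -41), (172, -24), (209, 28), (210, 36), (211, 34), (212, 27), (249, -35), (250, -57), (251, -42), (275, 44), (276, 79), (277, 50), (296, -25), (297, -30), (298, -38), (299, -47), (300, -31), (337, 25), (338, 53), (339, 42)]
[(151, 32), (163, -24), (170, -23), (210, 23), (250, -31), (251, -24), (275, 57), (276, 69), (277, 38), (300, -30), (301, -47), (302, -47), (303, -32), (337, 38), (338, 55), (339, 30)]
```

Run:
```python
from fit import *
k=m.get_calibration("wrist")
A=lambda r0,r1,r2:np.array(r0+r1+r2+[0,0,0,1.]).reshape(4,4)
T2=A([.1492,.9428,.298,.3645],[.9888,-.143,-.0426,.2827],[.0024,.301,-.9536,.2477])
T3=A([.1311,.9454,.2984,.3813],[.9914,-.1243,-.0418,-.286],[-.0024,.3013,-.9535,.247])
def rel(o,h,yaw):
    d=np.array(o[:2])-h; return R.from_euler("z",-yaw).as_matrix()[:2,:2]@d*1000
p,e=fit(np.array([(276,175.5),(371,175),(366,341),(282,341)]),k,T2,.005,[.45,.27,.005,-.15,0,0],1000); print("sel2",p,e,rel(p,[.4494,.2709],-.15))
a=onplane(323,171,k,T3,.041);b=onplane(323,338,k,T3,.041); c=(a+b)/2
print("sel3 len",np.linalg.norm(b-a),c,rel(c,[.4643,-.2965],-.13))
a=onplane(323,175.3,k,T2,.041);b=onplane(323,341,k,T2,.041); print("sel2 len",np.linalg.norm(b-a))
cv2.imwrite("pics/end.png",m.grab_frame("scene")); Ts=np.array(m.get_calibration("scene")["T"])
for q in ["screwdriver","parts_tin","coin_roll","mug","soap_bottle","multimeter"]: print(q,[w(d["xyz"],Ts) for d in m.tip_of(q,"scene")[:1]])
```

```text
sel2 [ 0.4467  0.2718  0.0052 -0.1457 -0.0013  0.0071] 0.16381499555619433 [-2.7971  0.4681]
sel3 len 0.09192137326430255 [ 0.4614 -0.2968  0.041 ] [-2.8284 -0.6497]
sel2 len 0.09198912341106
screwdriver [array([ 0.4118, -0.0173,  0.0036])]
parts_tin [array([0.717 , 0.3234, 0.0038])]
coin_roll [array([0.3851, 0.1379, 0.001 ])]
mug [array([0.769 , 0.11  , 0.0024])]
soap_bottle [array([ 0.4898,  0.6157, -0.0017])]
multimeter [array([ 0.7094, -0.3208, -0.0006])]
```

All checks agree: bezel lengths come out at 92 mm (flat), offsets are 4 mm or less, and the bystanders haven't moved. Handing in.

Run:
```python
from h import *
print(m.job_done(), m.state()["time"])
```

```text
the job is handed in; nothing more can be done
the job is handed in; nothing more can be done
```

I laid the two round-tag modules in the pass nest pockets and the triangle-tag module in the reject nest, then handed the job in about 36 s into the 72 s allowed.

I gripped each module on its long sides and set its low end on the pocket floor. I then pivoted it down under about 25–31 N until it was nearly flat and let go.

| Module | Where it lies | Offset from pocket centre | Knob |
|---|---|---|---|
| selector_1 (round) | pass nest, +y pocket | about 4 mm | came up solid at 15.8 N, top 55.3 mm above the module's underside |
| selector_2 (round) | pass nest, -y pocket | 2.8 mm | came up solid at 13 N, then 19 N with no more travel, top at 57.8 mm |
| selector_3 (triangle) | reject nest | 2.9 mm | not pressed |

- **Flatness:** fits to the bezel corners put selector_1 and selector_2 within about 0.01 rad of flat and on the pocket floor.
- **selector_3 less well checked:** its last picture was refused because the 12-picture limit was reached. I checked it only by number: the bezel measured 92 mm, as it should lying flat.
- **Other objects:** the networks found all six bystanders within about 4 mm of their starting places. The first scene-camera multimeter reading was a false hit on the screwdriver, so I compared it with the side camera instead, which gave 6 mm.

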